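# Check-weigh a portion of shiitake and pack it in a snap-lid box

## Task

Check-weigh this portion of mushrooms and pack it: with the beam scale still arrested, put all the mushrooms in its tray, then push the arrest lever fully over so the beam is free and the tray sinks and settles under the load, and bring the lever fully back to arrest the beam level again. Then move all the mushrooms from the tray into the white box, shut the lid flat and press each of its four snap tabs fully in. Leave the spray bottle, the pail and the grow block where they stand.

Things in the scene. Friction and masses are not known exactly. Their poses are not given: they have to be found in the camera images.
- mushroom1: A shiitake mushroom: round brown cap 52 mm across (straight sided over 12 mm, domed above) on a pale trimmed stem stub 24 mm across; 37 mm high in all, about 45 g, firm. Origin on its axis, 20 mm above the foot of the stem (at the middle of the cap's side); z runs from stem to cap. Cap side from 6 mm below to 6 mm above the origin. Starts standing on its stem on the table. Two or three of the four numbered mushrooms are present; the others read None.
- mushroom2: A shiitake mushroom: round brown cap 52 mm across (straight sided over 12 mm, domed above) on a pale trimmed stem stub 24 mm across; 37 mm high in all, about 45 g, firm. Origin on its axis, 20 mm above the foot of the stem (at the middle of the cap's side); z runs from stem to cap. Cap side from 6 mm below to 6 mm above the origin. Starts standing on its stem on the table. Two or three of the four numbered mushrooms are present; the others read None.
- mushroom3: A shiitake mushroom: round brown cap 52 mm across (straight sided over 12 mm, domed above) on a pale trimmed stem stub 24 mm across; 37 mm high in all, about 45 g, firm. Origin on its axis, 20 mm above the foot of the stem (at the middle of the cap's side); z runs from stem to cap. Cap side from 6 mm below to 6 mm above the origin. Starts standing on its stem on the table. Two or three of the four numbered mushrooms are present; the others read None.
- mushroom4: A shiitake mushroom: round brown cap 52 mm across (straight sided over 12 mm, domed above) on a pale trimmed stem stub 24 mm across; 37 mm high in all, about 45 g, firm. Origin on its axis, 20 mm above the foot of the stem (at the middle of the cap's side); z runs from stem to cap. Cap side from 6 mm below to 6 mm above the origin. Starts standing on its stem on the table. Two or three of the four numbered mushrooms are present; the others read None.
- tray_in (a point): Centre of the inner floor of the beam scale's weighing tray, a shallow aluminium tray 122 mm (x) by 192 mm (y) inside, with rims 10 mm high above the floor and 4 mm thick. Floor 87 mm above the table when level. x points from the tray along the beam, away from the robot; y along the tray's long side, to the left; z up out of the tray. Tray, beam and cross-bar are one piece that tips about a pivot 130 mm from here along x; solid housing lies under the tray.
- beam (a joint): Tip of the scale's beam, rad: 0 = level (tail on its rest), grows as the tray sinks, stop at 0.085 (tray 11 mm lower). Unloaded it stays level; two mushrooms are enough to bring the tray all the way down, but only when the arrest is released.
- lever (a joint): Arrest lever of the scale, rad: 0 = leaning to the tray side (towards the robot): beam arrested, a brass yoke props it level. 1.0 (end stop) = leaning away from the robot: beam free. About 1.5 N at the knob moves it (2 to 3 N when it lifts a loaded beam); it stays where it is left.
- lever_knob (a point): Centre of the lever's black ball knob, 26 mm in diameter, at the end of a 10 mm rod 90 mm long. It swings in the scale's x-z plane (axes of tray_in when level) about an axis parallel to y, 30 mm above the table, 130 mm in x and 150 mm in y from the middle of the tray; at both ends of its swing the knob is 79 mm above that axis and 43 mm to either side of it. The housing around it is at most 45 mm high; the beam's pivot posts, 94 mm high, stand 110 mm to its right.
- box_in (a point): Centre of the inner floor, 4 mm above the table, of the white plastic packing box, which is fixed to the table: inside 122 mm (x) by 192 mm (y) and 61 mm deep, walls 4 mm. x points to the side where the lid is hinged (away from the robot), y along the box's long side to the left, z up.
- lid (a joint): The box's clear lid, rad: 0 = shut flat on the rim, 1.57 = upright, stop at 1.9; hinged along the box's far long side. A stiff hinge: it stays at any angle; 1 to 2 N at its front edge moves it.
- lid_hinge (a point): Middle of the lid's hinge line, at the height of the rim (65 mm above the table), 65 mm in x from the middle of the box. Turns with the lid: in the lid's frame the lid reaches to x = -130 mm, y = -100 to 100 mm, is 5 mm thick (z 0 to 5 mm), and z is the outward face, up when the lid is shut. Opening turns it about +y.
- lid_knob (a point): Top part of the small white knob on the lid's outer face, 24 mm in diameter, at (-95, 0, 26) mm in the lid's frame; its top is 31 mm off the hinge plane. For reopening the lid.
- tab1 (a joint): Snap tab on the front edge, left end of the lid: how far it is pressed in, m. 0 to 0.001 at the start, 0.006 = fully in. It gives at about 4 N and stays where it is left.
- tab1_top (a point): Centre of that grey tab's top face (24 by 28 mm), at (-120, 72, 13) mm in the lid's frame before it is pressed: 8 mm proud of the lid, 2 mm when fully in. Moves with the tab.
- tab2 (a joint): Snap tab on the front edge, right end of the lid: how far it is pressed in, m. 0 to 0.001 at the start, 0.006 = fully in. It gives at about 4 N and stays where it is left.
- tab2_top (a point): Centre of that grey tab's top face (24 by 28 mm), at (-120, -72, 13) mm in the lid's frame before it is pressed: 8 mm proud of the lid, 2 mm when fully in. Moves with the tab.
- tab3 (a joint): Snap tab on the left short edge of the lid: how far it is pressed in, m. 0 to 0.001 at the start, 0.006 = fully in. It gives at about 4 N and stays where it is left.
- tab3_top (a point): Centre of that grey tab's top face (24 by 28 mm), at (-60, 91, 13) mm in the lid's frame before it is pressed: 8 mm proud of the lid, 2 mm when fully in. Moves with the tab.
- tab4 (a joint): Snap tab on the right short edge of the lid: how far it is pressed in, m. 0 to 0.001 at the start, 0.006 = fully in. It gives at about 4 N and stays where it is left.
- tab4_top (a point): Centre of that grey tab's top face (24 by 28 mm), at (-60, -91, 13) mm in the lid's frame before it is pressed: 8 mm proud of the lid, 2 mm when fully in. Moves with the tab.
- spray_bottle: Bystander: white spray bottle, 72 mm across, 168 mm high; origin under its centre.
- pail: Bystander: small blue pail, 130 mm across the mouth, 115 mm high; origin under its centre.
- grow_block: Bystander: brown mushroom grow block, 110 by 160 by 90 mm; origin under its centre.
Not all that is in view belongs to the job. Leave any purple or yellow look-alike of the mushroom4 alone.

How it is judged (in metres and radians):
On the way, in this order (a step that is already met when the one before it is completed fails the run):
1. all the mushrooms lie in the scale's tray, let go, with the beam arrested (x of mushroom1 in the frame of tray_in between -0.06 and 0.06 m and y of mushroom1 in the frame of tray_in between -0.095 and 0.095 m and z of mushroom1 in the frame of tray_in between 0.005 and 0.045 m and linear speed of each of mushroom1, mushroom2, mushroom3, mushroom4 below 0.05 m/s and x of mushroom2 in the frame of tray_in between -0.06 and 0.06 m and y of mushroom2 in the frame of tray_in between -0.095 and 0.095 m and z of mushroom2 in the frame of tray_in between 0.005 and 0.045 m and x of mushroom3 in the frame of tray_in between -0.06 and 0.06 m and y of mushroom3 in the frame of tray_in between -0.095 and 0.095 m and z of mushroom3 in the frame of tray_in between 0.005 and 0.045 m and x of mushroom4 in the frame of tray_in between -0.06 and 0.06 m and y of mushroom4 in the frame of tray_in between -0.095 and 0.095 m and z of mushroom4 in the frame of tray_in between 0.005 and 0.045 m and contact force between the fingers and mushroom1 below 0.3 N and contact force between the fingers and mushroom2 below 0.3 N and contact force between the fingers and mushroom3 below 0.3 N and contact force between the fingers and mushroom4 below 0.3 N and value of joint lever below 0.1 rad and value of joint beam below 0.02 rad), for 0.3 s.
2. the lever is over and the freed beam has come down under all the mushrooms, no mushroom held (value of joint lever above 0.85 rad and value of joint beam above 0.06 rad and velocity of joint beam below 0.05 rad/s and x of mushroom1 in the frame of tray_in between -0.06 and 0.06 m and y of mushroom1 in the frame of tray_in between -0.095 and 0.095 m and z of mushroom1 in the frame of tray_in between 0.005 and 0.045 m and linear speed of each of mushroom1, mushroom2, mushroom3, mushroom4 below 0.05 m/s and x of mushroom2 in the frame of tray_in between -0.06 and 0.06 m and y of mushroom2 in the frame of tray_in between -0.095 and 0.095 m and z of mushroom2 in the frame of tray_in between 0.005 and 0.045 m and x of mushroom3 in the frame of tray_in between -0.06 and 0.06 m and y of mushroom3 in the frame of tray_in between -0.095 and 0.095 m and z of mushroom3 in the frame of tray_in between 0.005 and 0.045 m and x of mushroom4 in the frame of tray_in between -0.06 and 0.06 m and y of mushroom4 in the frame of tray_in between -0.095 and 0.095 m and z of mushroom4 in the frame of tray_in between 0.005 and 0.045 m and contact force between the fingers and mushroom1 below 0.3 N and contact force between the fingers and mushroom2 below 0.3 N and contact force between the fingers and mushroom3 below 0.3 N and contact force between the fingers and mushroom4 below 0.3 N), for 0.4 s.
3. the lever is back and the beam is arrested level, before any mushroom lies in the box (value of joint lever below 0.1 rad and value of joint beam below 0.02 rad and not (x of mushroom1 in the frame of box_in between -0.06 and 0.06 m and y of mushroom1 in the frame of box_in between -0.095 and 0.095 m and z of mushroom1 in the frame of box_in between 0.005 and 0.05 m and linear speed of mushroom1 below 0.05 m/s) and not (x of mushroom2 in the frame of box_in between -0.06 and 0.06 m and y of mushroom2 in the frame of box_in between -0.095 and 0.095 m and z of mushroom2 in the frame of box_in between 0.005 and 0.05 m and linear speed of mushroom2 below 0.05 m/s) and not (x of mushroom3 in the frame of box_in between -0.06 and 0.06 m and y of mushroom3 in the frame of box_in between -0.095 and 0.095 m and z of mushroom3 in the frame of box_in between 0.005 and 0.05 m and linear speed of mushroom3 below 0.05 m/s) and not (x of mushroom4 in the frame of box_in between -0.06 and 0.06 m and y of mushroom4 in the frame of box_in between -0.095 and 0.095 m and z of mushroom4 in the frame of box_in between 0.005 and 0.05 m and linear speed of mushroom4 below 0.05 m/s)), for 0.3 s.
4. all the mushrooms lie in the box, let go (x of mushroom1 in the frame of box_in between -0.06 and 0.06 m and y of mushroom1 in the frame of box_in between -0.095 and 0.095 m and z of mushroom1 in the frame of box_in between 0.005 and 0.05 m and linear speed of each of mushroom1, mushroom2, mushroom3, mushroom4 below 0.05 m/s and x of mushroom2 in the frame of box_in between -0.06 and 0.06 m and y of mushroom2 in the frame of box_in between -0.095 and 0.095 m and z of mushroom2 in the frame of box_in between 0.005 and 0.05 m and x of mushroom3 in the frame of box_in between -0.06 and 0.06 m and y of mushroom3 in the frame of box_in between -0.095 and 0.095 m and z of mushroom3 in the frame of box_in between 0.005 and 0.05 m and x of mushroom4 in the frame of box_in between -0.06 and 0.06 m and y of mushroom4 in the frame of box_in between -0.095 and 0.095 m and z of mushroom4 in the frame of box_in between 0.005 and 0.05 m and contact force between the fingers and mushroom1 below 0.3 N and contact force between the fingers and mushroom2 below 0.3 N and contact force between the fingers and mushroom3 below 0.3 N and contact force between the fingers and mushroom4 below 0.3 N), for 0.3 s.
At the end, for the whole second after the job is handed in: All mushrooms present lie inside the box (their middles within its walls and under its rim), the lid is shut (under 0.05 rad), all four tabs are pressed in by 4.5 mm or more of 6, the lever is back (under 0.1 rad) and the beam level (under 0.02 rad) (x of mushroom1 in the frame of box_in between -0.06 and 0.06 m and y of mushroom1 in the frame of box_in between -0.095 and 0.095 m and z of mushroom1 in the frame of box_in between 0.005 and 0.05 m and x of mushroom2 in the frame of box_in between -0.06 and 0.06 m and y of mushroom2 in the frame of box_in between -0.095 and 0.095 m and z of mushroom2 in the frame of box_in between 0.005 and 0.05 m and x of mushroom3 in the frame of box_in between -0.06 and 0.06 m and y of mushroom3 in the frame of box_in between -0.095 and 0.095 m and z of mushroom3 in the frame of box_in between 0.005 and 0.05 m and x of mushroom4 in the frame of box_in between -0.06 and 0.06 m and y of mushroom4 in the frame of box_in between -0.095 and 0.095 m and z of mushroom4 in the frame of box_in between 0.005 and 0.05 m and value of joint lever below 0.1 rad and value of joint beam below 0.02 rad and value of joint lid below 0.05 rad and value of joint each of tab1, tab2, tab3, tab4 above 0.0045 m); the robot touches nothing.
It fails at once if the spray bottle is moved more than 30 mm (distance of spray_bottle from where it was at the start of the episode above 0.03 m).
It fails at once if the pail is moved more than 30 mm (distance of pail from where it was at the start of the episode above 0.03 m).
It fails at once if the grow block is moved more than 30 mm (distance of grow_block from where it was at the start of the episode above 0.03 m).
Of mushroom1, mushroom2, mushroom3, mushroom4 only 2 to 3 are there at a start; the rules pass over those that are not, and their reading is None.
At some moment in a run one of mushroom1, mushroom2, mushroom3, mushroom4 may be knocked a few centimetres aside while the robot is not near it.
Once in a run the grip may slacken for a moment while it holds something.
It also fails if it takes over 210 s, if anything falls off the work surface, if the arm or the gripper's body presses on something with over 40 N, if the wrist force passes 120 N, or if a joint passes its speed limit or range.

## Robot

A 7-joint arm with a two-finger parallel gripper is mounted at the origin on the work surface. World frame = base frame: x ahead of the robot, y to its left, z up, the work surface at z = 0. Lengths are in m, angles in degrees, forces in N, time in s.
With the tool pointing down it reaches from about 0.425 to 0.875 m from the base axis. Payload 4.7 kg.
Tool frame: the origin (TCP) lies between the finger pads; the fingertips stand 19 mm ahead of it and the grasp point (between the pads) is the TCP; x points along the fingers, z is the direction in which the jaws open and shut, and the axes are right-handed (so a half turn about x gives the same grasp; the last joint's range is limited). The gripper opens to 87 mm and grips with 3 to 60 N. Pads are 19 mm wide; open, the fingers measure 117 mm over their backs; the gripper's body (75 mm by 190 mm) begins 51 mm behind the grasp point.
Start: joints at [69.907, 18.392, -4.016, 83.108, 1.295, 78.541, -3.26], TCP at [0.232, -0.607, 0.214] pointing down, gripper open.
Joint ranges: [-163.93, 163.93], [-17.29, 119.83], [-79.2, 71.16], [3.27, 140.29], [-89.18, 269.18], [5.43, 117.66], [-154.24, 154.24]. Speed limits (degrees/s): [147.25, 147.25, 180, 180, 180, 180, 180].

## Interface

Orientations are given as [roll, pitch, yaw] about the fixed x, y, z axes, in that order (R = Rz(yaw) Ry(pitch) Rx(roll)).
In Python, from cell import monitor, read_camera, camera_model, env, regions_of gives the robot as it stands. The module is installed in compiled form; this text tells all that it offers.
- The arm moves only by the tool step_arm, never from a script. Its argument "deltas" is a list of rows, each a list of 5 numbers: the gripper's target within -1 to 1 (fully open at 1, half-way at 0, shut at -1), then the shift along the tool's x, y, z in m, then the turn about the tool's x in degrees. A call has 1 to 12 rows; each row is the pose to reach, as a shift and turn from the pose commanded when the call began, along the tool's axes at that moment; what a row does not reach only later rows make up. A row lasts 1/8 s, in which the tool goes at most 62.5 mm and 10.7 degrees, less where a joint would pass 70% of its speed; a pose out of reach is approached as far as the arm can. A call with a gripper value outside its range is refused whole. The fingers move at their own pace and stop on an object; "newtons" is the grip in N (left out, the last holds). Time passes only in rows, so rows that repeat a pose let the fingers close. It gives the time, the measured TCP pose, the force and the opening at its end, in the units of the state.
- monitor.get_obs(): the state, without advancing time (a new reading comes with each control period).
- read_camera(name): name is "scene" or "top" or "wrist"; returns (picture, depth): 420x560x3 uint8, red, green, blue; 420x560 float32, m along the optical axis (not along the pixel's ray), 0 where there is no reading.
- camera_model(name): a dict with "fx", "fy", "cx", "cy" (pixels), "k1" (the pictures are not rectified: a ray, as slopes to the right and down, at radius r is drawn at 1 + k1 r^2 times it, then the intrinsics apply), "xyz" and "attitude" of the camera in the world. Camera axes: x right, y down, z forward; pixel columns grow to the right and rows downward; lengths in m; the calibration is good to about 2 mm. A picture is of the moment at which its call begins: read the wrist's pose just before it. camera_model takes no time and is no camera call; for the wrist camera it gives the pose at the moment of the call.
- env.sign_off(): hands the job in, once; it reports no verdict.
Trained networks look in the newest picture that a camera, given by its name, has taken for a name from the list of things; names that differ only in an ending like _2 or _b are one class to them, and where a whole thing is asked for, a point or a joint stands for the part that bears it (a point fixed in the world has none). Each returns a list of dicts, best first, with "p" (0 to 1); they miss things now and then, are a little off and sometimes report something else, mostly with a low value. They report only what shows in the picture. A call takes as long as a camera call. They do not tell look-alikes from the thing itself.
- regions_of(camera, thing): "pixels" (420x560 bool, what is visible of it) and "pixel" ([column, row] in pixels, amid what is visible of it).
The state is a dict: "time_s": time; "qpos": joint angles; "joint_velocities": joint speeds; "effort": joint torques, N m; "tool_pos": TCP position; "tool_rot": TCP orientation; "force": force on the tool from outside, world axes, zero at the start; "wrist_torque": the same for the moment, N m; "grip_width": finger opening in m.
Only numpy, scipy, OpenCV 4.12 (cv2) and the standard library are available. Lean on these libraries where they do the work, as an engineer would, in place of code of your own. Each camera call takes 0.05 s, during which the arm holds its last target. There are 200 camera calls.

## Working session

There is one attempt and no reset: what is moved stays moved. The work goes in short steps, Python scripts to look and compute and a tool call to move; the robot and the scene stay as the last step left them, time stands still between calls to the robot, and variables do not carry over. Pictures are saved under pics/ and viewed, about 12 in all and at most 16, crops included, and the job is handed in when it is done.

Besides the shell and the picture viewer there is one more tool, called after "Emit:" as a command line: name --pt "numbers of a row" for each row, then --argument value for the rest. step_arm: Moves the arm, as the interface text tells. Its arguments: {"type":"object","properties":{"deltas":{"type":"array"},"newtons":{"type":"number"}},"required":["deltas"]}

```bash
mkdir -p pics; cat > h.py <<'E'
import numpy as np, cv2
from scipy.spatial.transform import Rotation as R
from cell import monitor, read_camera, camera_model, env, regions_of
def rot(a): return R.from_euler('xyz',a,degrees=True).as_matrix()
def cloud(cam,d,m=None):
    m=camera_model(cam) if m is None else m
    K=np.array([[m['fx'],0,m['cx']],[0,m['fy'],m['cy']],[0,0,1.]])
    h,w=d.shape
    u,v=np.meshgrid(np.arange(w),np.arange(h))
    p=np.stack([u,v],-1).reshape(-1,1,2).astype(float)
    n=cv2.undistortPoints(p,K,np.array([m['k1'],0,0,0,0.])).reshape(h,w,2)
    P=np.concatenate([n*d[...,None],d[...,None]],-1)
    return P@rot(m['attitude']).T+np.array(m['xyz'])
def save(name,pic): cv2.imwrite('pics/'+name,pic[...,::-1])
def st():
    o=monitor.get_obs()
    print('t',round(o['time_s'],2),'pos',np.round(o['tool_pos'],4),'rot',np.round(o['tool_rot'],2),'F',np.round(o['force'],1),'w',round(o['grip_width'],4))
    return o
def rel(target,o=None):
    o=o or monitor.get_obs()
    return rot(o['tool_rot']).T@(np.array(target)-np.array(o['tool_pos']))
E
python3 - <<'E'
from h import *
o=st(); print(rot(o['tool_rot']).round(3),o['qpos'])
ps=[]
for c in ('scene','top'):
    p,d=read_camera(c); np.save(c+'.npy',d); save(c+'0.png',p); m=camera_model(c); print(m)
    X=cloud(c,d)
    for t in ('mushroom1','tray_in','lever_knob','box_in','lid','lid_knob','tab1','spray_bottle','pail','grow_block'):
        try:
            for r in regions_of(c,t):
                k=r['pixels']&(d>0); q=X[k]
                print(c,t,round(r['p'],2),np.round(r['pixel']),k.sum(),np.median(q,0).round(3) if k.any() else '',q.min(0).round(3),q.max(0).round(3), p[k].mean(0).round())
        except Exception as e: print(c,t,repr(e)[:80])
E
```

```text
t 0.0 pos [ 0.2316 -0.6067  0.2124] rot [-176.66   89.89  114.25] F [0.7 0.3 0.4] w 0.0872
[[-0.001  0.934  0.357]
 [ 0.002  0.357 -0.934]
 [-1.    -0.    -0.002]] [69.9062897  18.44089848 -4.01614585 83.17488967  1.2959747  78.53880309
 -3.26240301]
{'fx': 485.933471903143, 'fy': 485.933471903143, 'cx': 279.8275427998365, 'cy': 207.2312137215889, 'k1': -0.06936849959763483, 'xyz': array([ 1.33588764, -0.83552026,  0.81970526]), 'attitude': array([-122.46824218,    0.71084259,   43.33720708])}
scene mushroom1 0.73 [344. 192.] 145 [0.559 0.27  0.028] [ 0.534  0.252 -0.002] [0.578 0.301 0.039] [77. 50. 32.]
scene mushroom1 0.66 [346. 161.] 122 [0.433 0.445 0.028] [ 0.41   0.426 -0.005] [0.454 0.474 0.037] [150. 124.  30.]
scene mushroom1 0.65 [308. 161.] 134 [0.353 0.338 0.027] [ 0.324  0.322 -0.004] [0.372 0.365 0.037] [152. 125.  34.]
scene mushroom1 0.59 [366. 176.] 154 [0.557 0.401 0.028] [ 0.497  0.382 -0.002] [0.579 0.488 0.038] [153. 127.  36.]
scene mushroom1 0.56 [332. 173.] 152 [0.452 0.354 0.027] [ 0.416  0.334 -0.004] [0.471 0.432 0.038] [79. 56. 40.]
scene mushroom1 0.43 [
[... 3693 characters left out ...]
. 34.]
top spray_bottle 0.66 [347. 145.] 884 [ 0.751 -0.158  0.104] [ 0.728 -0.213 -0.004] [ 0.869 -0.128  0.172] [43. 52. 66.]
top spray_bottle 0.17 [179. 224.] 291 [0.546 0.278 0.033] [0.523 0.255 0.011] [0.573 0.306 0.04 ] [61. 35. 16.]
top pail 0.74 [162. 156.] 2238 [0.731 0.335 0.057] [ 0.65   0.257 -0.003] [0.83  0.428 0.12 ] [ 7. 26. 66.]
top grow_block 0.75 [464. 207.] 2846 [ 0.612 -0.473  0.088] [ 0.531 -0.576  0.007] [ 0.699 -0.393  0.196] [45. 24. 11.]
top grow_block 0.29 [142. 261.] 328 [0.441 0.359 0.033] [ 0.417  0.336 -0.004] [0.469 0.4   0.041] [62. 38. 20.]
top grow_block 0.17 [413. 225.] 1971 [ 0.543 -0.319  0.145] [ 0.511 -0.492 -0.003] [ 0.603 -0.213  0.204] [77. 77. 71.]
```

```bash
python3 - <<'E'
import cv2
for n in('top0','scene0'):
    i=cv2.imread(f'pics/{n}.png'); cv2.imwrite(f'pics/{n}b.png',cv2.resize(i,(784,588),interpolation=cv2.INTER_CUBIC))
E
```

```text
(no output)
```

View pics/top0b.png

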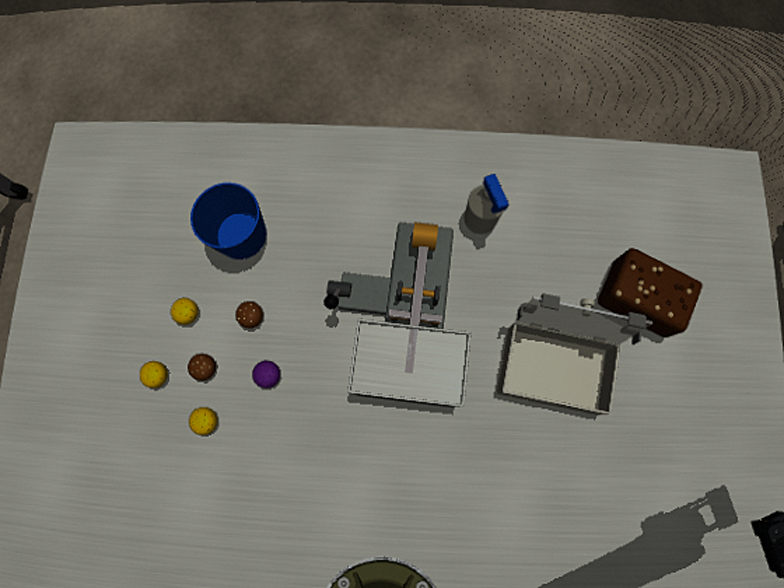

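View pics/scene0b.png

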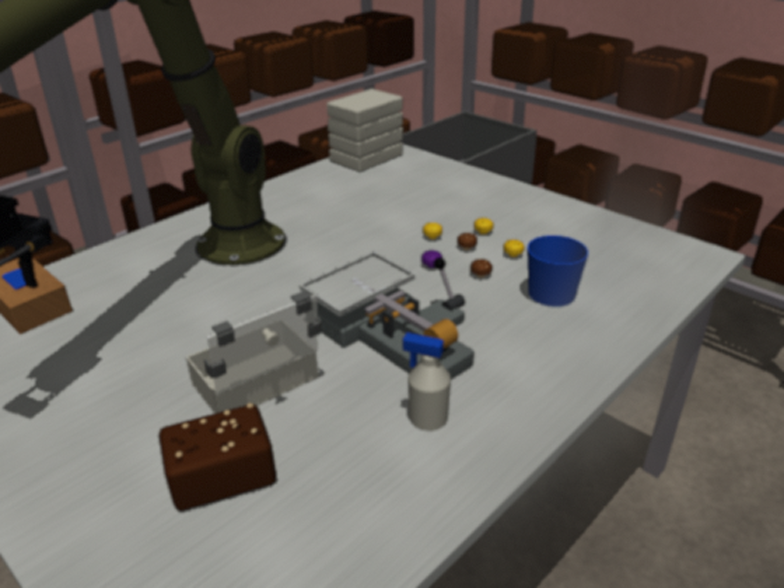

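Six look-alikes (top-camera pixels): brown at (145,263) and (175,228); yellow at (130,220), (148,302) and (108,265); purple at (190,265). By the description the two brown ones are the mushrooms, and I'll check that in a wrist crop. The lid stands open and the lever leans towards the tray. Next I'll measure the tray, box and knob.

```bash
python3 - <<'E'
from h import *
p=cv2.imread('pics/top0.png')[...,::-1]; d=np.load('top.npy'); X=cloud('top',d)
x,y,z=X[...,0],X[...,1],X[...,2]
def rect(m,n):
    q=X[m][:,:2].astype(np.float32); 
    c,s,a=cv2.minAreaRect(q); print(n,len(q),np.round(c,4),np.round(s,4),round(a,2)); return
t=(z>.078)&(z<.106)&(x>.37)&(x<.545)&(y>-.16)&(y<.1)
# clean
t=cv2.morphologyEx(t.astype(np.uint8),cv2.MORPH_OPEN,np.ones((5,5)))>0
rect(t,'tray'); print('tray z',np.median(z[t]))
tr=t&(z>.092); rect(tr,'trayrim')
b=(z>.050)&(z<.080)&(x>.37)&(x<.60)&(y>-.45)&(y<-.19)
rect(b,'boxrim')
f=(z>-.004)&(z<.014)&(x>.4)&(x<.52)&(y>-.40)&(y<-.24)&(p[...,0]>150)
rect(f,'boxfloor?')
k=(z>.095)&(x>.5)&(x<.6)&(y>.085)&(y<.14); q=X[k]; print('knob',k.sum(),q.mean(0),q.min(0),q.max(0),(q.min(0)+q.max(0))/2)
# plane for lid
l=(z>.08)&(x>.5)&(x<.62)&(y>-.44)&(y<-.2); q=X[l]; print(len(q)); 
for zz in np.arange(.08,.21,.02):
    s=q[(q[:,2]>zz)&(q[:,2]<zz+.02)]
    if len(s)>5: print(round(zz+.01,2),len(s),np.polyfit(s[:,1],s[:,0],1).round(3), np.polyval(np.polyfit(s[:,1],s[:,0],1),-.32).round(4), s[:,1].min().round(3),s[:,1].max().round(3))
E
```

```text
tray 4437 [ 0.4714 -0.0309] [0.2006 0.1454] 85.56
tray z 0.08692931104238255
trayrim 456 [ 0.4645 -0.0303] [0.2006 0.1311] 85.57
boxrim 871 [ 0.5061 -0.3235] [0.2218 0.2121] 80.19
boxfloor? 2106 [ 0.4651 -0.3163] [0.1638 0.1054] 80.53
knob 88 [0.56063705 0.11198003 0.11732308] [0.5497213  0.10057731 0.10624859] [0.57448687 0.12487485 0.1244292 ] [0.56210409 0.11272608 0.1153389 ]
2029
0.09 410 [-0.333  0.446] 0.5529 -0.44 -0.224
0.11 240 [0.177 0.594] 0.5373 -0.422 -0.213
0.13 306 [0.186 0.599] 0.5397 -0.427 -0.213
0.15 285 [0.175 0.6  ] 0.5436 -0.421 -0.213
0.17 265 [0.165 0.602] 0.5494 -0.42 -0.221
0.19 418 [0.17  0.603] 0.5488 -0.419 -0.221
0.21 105 [0.184 0.602] 0.5433 -0.405 -0.235
```

Emit:
step_arm --pt "1 -0.05 0 0 0" --pt "1 -0.1 0 0 0" --pt "1 -0.1 0 0 0" --newtons 15

```text
time_s: 1.48
tool_pos: [0.2328, -0.6092, 0.3192]
tool_rot: [2.2, 89.5, -66.9]
force: [-0.1, 0.9, 0.4]
grip_width: 0.0869
```

```bash
cat >> h.py <<'E'
def plan(target,jaw=None):
    """delta along tool axes to a world target, and turn to bring the jaw axis to a world angle (deg)"""
    o=st(); M=rot(o['tool_rot']); a=np.degrees(np.arctan2(M[1,2],M[0,2]))
    dl=rel(target,o); tn=0 if jaw is None else -((jaw-a+180)%360-180)
    print('jaw',round(a,2),'delta',np.round(dl,4),'turn',round(tn,2)); return dl,tn
TRAY=np.array([.4645,-.0303,.087]); TY=-4.4
BOX=np.array([.469,-.310,.004]); BY=-9.8
def fr(o,yaw,p): return np.asarray(o)+rot([0,0,yaw])@np.array(p,float)
def mush(cam='top'):
    p,d=read_camera(cam); X=cloud(cam,d); out=[]
    for r in regions_of(cam,'mushroom1'):
        k=r['pixels']&(d>0); q=X[k]
        if not len(q): continue
        top=np.percentile(q[:,2],95); s=q[q[:,2]>top-.018]
        (c,rad)=cv2.minEnclosingCircle(s[:,:2].astype(np.float32))
        col=p[k].mean(0); brown=(col[0]>1.25*col[1])and col[2]<.75*col[1]+5
        out.append(dict(c=c,r=rad,top=top,px=r['pixel'],p=r['p'],col=col,brown=brown))
        print(cam,'BROWN' if brown else '     ',round(r['p'],2),np.round(r['pixel']),np.round(c,4),'r',round(rad,4),'med',np.median(s[:,:2],0).round(4),'top',round(top,4),col.round())
    return p,d,out
E
python3 -c "
from h import *
plan([.49,.20,.30],TY)"
```

```text
t 1.48 pos [ 0.2328 -0.6092  0.3192] rot [  2.2   89.46 -66.9 ] F [-0.1  0.9  0.4] w 0.0869
jaw -69.1 delta [ 0.0131  0.529  -0.6643] turn -64.7
```

Emit:
step_arm --pt "1 0.01 0.265 -0.33 -32" --pt "1 0.01 0.265 -0.33 -32" --pt "1 0.01 0.265 -0.33 -32" --pt "1 0.01 0.265 -0.33 -32" --pt "1 0.01 0.265 -0.33 -32" --pt "1 0.01 0.265 -0.33 -32" --pt "1 0.01 0.529 -0.664 -64.7" --pt "1 0.01 0.529 -0.664 -64.7" --pt "1 0.01 0.529 -0.664 -64.7" --pt "1 0.01 0.529 -0.664 -64.7" --pt "1 0.01 0.529 -0.664 -64.7" --pt "1 0.01 0.529 -0.664 -64.7"

```text
time_s: 2.98
tool_pos: [0.4594, 0.1091, 0.3033]
tool_rot: [-60.6, 89.9, -65.1]
force: [1.4, -0.3, -1.1]
grip_width: 0.0867
```

```bash
python3 -c "
from h import *
plan([.49,.25,.30],TY)"
```

```text
t 2.98 pos [0.4594 0.1091 0.3033] rot [-60.65  89.93 -65.08] F [ 1.4 -0.3 -1.1] w 0.0867
jaw -4.43 delta [0.0031 0.1429 0.0197] turn -0.03
```

Emit:
step_arm --pt "1 0 0.143 0.02 0" --pt "1 0 0.143 0.02 0" --pt "1 0 0.143 0.02 0" --pt "1 0 0.143 0.02 0" --pt "1 0 0.143 0.02 0"

```text
time_s: 3.6
tool_pos: [0.4903, 0.247, 0.3032]
tool_rot: [-108.7, 89.9, -113.2]
force: [-0.4, -0.4, 0.0]
grip_width: 0.087
```

```bash
python3 -c "
from h import *
st()
p,d,o=mush('wrist'); save('w1.png',p)
mush('top')
"
```

```text
t 3.6 pos [0.4903 0.247  0.3032] rot [-108.75   89.91 -113.22] F [-0.4 -0.4  0. ] w 0.087
wrist       0.91 [162. 119.] [0.3433 0.3494] r 0.0265 med [0.3464 0.349 ] top 0.0369 [183. 165.  78.]
wrist       0.84 [304.  62.] [0.5488 0.4117] r 0.0264 med [0.5477 0.4095] top 0.0372 [190. 172.  85.]
wrist       0.8 [232. 192.] [0.4356 0.2375] r 0.0261 med [0.4372 0.2396] top 0.0371 [114.  80. 129.]
wrist       0.69 [310. 155.] [0.5484 0.282 ] r 0.0263 med [0.5471 0.2831] top 0.0371 [126. 101.  81.]
wrist BROWN 0.59 [229. 103.] [0.4433 0.3632] r 0.026 med [0.4444 0.3624] top 0.037 [128.  99.  77.]
wrist       0.56 [212.  36.] [0.4231 0.4569] r 0.0263 med [0.4249 0.4541] top 0.037 [186. 168.  82.]
top       0.91 [191. 266.] [0.4348 0.2363] r 0.0268 med [0.4345 0.2335] top 0.0371 [63. 26. 80.]
top BROWN 0.7 [179. 222.] [0.5478 0.2801] r 0.0262 med [0.5464 0.2778] top 0.038 [71. 43. 23.]
```

View pics/w1.png

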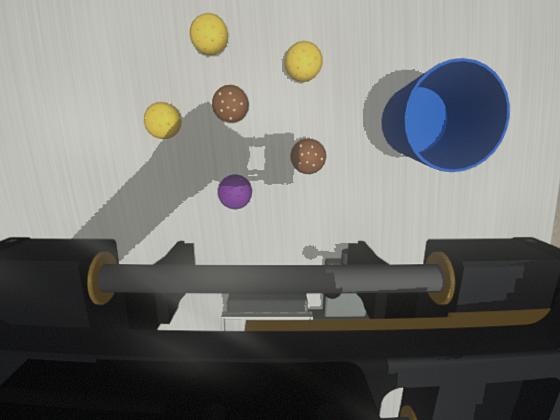

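Wrist view: brown mushrooms at (229,103) and (310,155), purple at (232,192), and three yellow ones. The choice is confirmed, so I'll grasp B at (0.548, 0.281) first.

```bash
python3 -c "
from h import *
plan([.548,.281,.026],TY)"
```

```text
t 3.8 pos [0.4907 0.2469 0.3039] rot [-51.93  89.91 -56.46] F [ 0.4 -0.9  0.2] w 0.0869
jaw -4.54 delta [0.2779 0.0388 0.0542] turn -0.14
```

Emit:
step_arm --pt "1 0.05 0.039 0.054 0" --pt "1 0.1 0.039 0.054 0" --pt "1 0.16 0.039 0.054 0" --pt "1 0.22 0.039 0.054 0" --pt "1 0.26 0.039 0.054 0" --pt "1 0.278 0.039 0.054 0" --pt "1 0.278 0.039 0.054 0" --pt "-1 0.278 0.039 0.054 0" --pt "-1 0.278 0.039 0.054 0" --pt "-1 0.278 0.039 0.054 0" --pt "-1 0.278 0.039 0.054 0" --pt "-1 0.278 0.039 0.054 0" --newtons 15

```text
time_s: 5.3
tool_pos: [0.5472, 0.2831, 0.0259]
tool_rot: [-24.7, 90.0, -29.1]
force: [0.6, -0.7, 0.4]
grip_width: 0.0447
```

Emit:
step_arm --pt "-1 0 0 0 0" --pt "-1 -0.06 0 0 0" --pt "-1 -0.12 0 0 0" --pt "-1 -0.18 0 0 0" --pt "-1 -0.18 0 0 0"

```text
time_s: 5.92
tool_pos: [0.5493, 0.2855, 0.2113]
tool_rot: [30.1, 89.5, 25.7]
force: [0.9, 0.1, -1.1]
grip_width: 0.0017
```

```bash
python3 -c "
from h import *
plan(fr(TRAY,TY,[0,.042,.15]),TY); plan(fr(TRAY,TY,[0,.042,.029]),TY)"
```

```text
t 5.92 pos [0.5493 0.2855 0.2113] rot [30.07 89.46 25.68] F [ 0.9  0.1 -1.1] w 0.0017
jaw -4.39 delta [-0.0275 -0.2792 -0.0602] turn 0.01
t 5.92 pos [0.5493 0.2855 0.2113] rot [30.07 89.46 25.68] F [ 0.9  0.1 -1.1] w 0.0017
jaw -4.39 delta [ 0.0935 -0.2798 -0.0612] turn 0.01
```

Emit:
step_arm --pt "1 -0.05 -0.06 0 0" --pt "1 -0.09 -0.06 0 0" --pt "1 -0.09 -0.06 0 0"

```text
time_s: 6.3
tool_pos: [0.5443, 0.2228, 0.2987]
tool_rot: [16.7, 89.7, 12.2]
force: [-1.5, 0.3, -0.7]
grip_width: 0.0236
```

```bash
python3 -c "
from h import *
st()
p,d,o=mush('wrist'); save('w2.png',p)
p,d,o=mush('scene'); save('s2.png',p)
"
```

```text
t 6.3 pos [0.5443 0.2228 0.2987] rot [16.72 89.69 12.16] F [-1.5  0.3 -0.7] w 0.0236
wrist       0.88 [261.  46.] [0.5459 0.4115] r 0.0264 med [0.5462 0.4092] top 0.0345 [203. 185.  96.]
wrist       0.79 [187.  87.] [0.4405 0.3639] r 0.0264 med [0.4427 0.3622] top 0.0347 [141. 113.  90.]
wrist       0.78 [191. 179.] [0.4345 0.2377] r 0.0261 med [0.4367 0.2392] top 0.0349 [ 94.  69. 106.]
wrist       0.69 [271. 140.] [0.5459 0.2825] r 0.026 med [0.5456 0.2827] top 0.0346 [121.  98.  80.]
wrist       0.63 [166.  21.] [0.4203 0.4572] r 0.0265 med [0.4234 0.4533] top 0.0347 [200. 181.  89.]
wrist       0.57 [121. 107.] [0.3414 0.3506] r 0.0263 med [0.3454 0.3485] top 0.0353 [204. 185.  90.]
scene       0.72 [308. 159.] [0.3509 0.3416] r 0.0257 med [0.3531 0.3404] top 0.035 [155. 128.  31.]
scene       0.6 [367. 178.] [0.5551 0.4062] r 0.0268 med [0.5572 0.4015] top 0.0355 [152. 128.  45.]
scene BROWN 0.56 [334. 172.] [0.4488 0.3572] r 0.0244 med [0.4524 0.3511] top 0.0351 [77. 51. 34.]
scene BROWN 0.54 [344. 193.] [0.5544 0.2791] r 0.0248 med [0.5574 0.2719] top 0.0353 [60. 41. 28.]
scene       0.54 [345. 161.] [0.4294 0.4534] r 0.0264 med [0.4323 0.446 ] top 0.0353 [155. 128.  35.]
scene       0.53 [306. 184.] [0.4392 0.2276] r 0.0235 med [0.4425 0.2242] top 0.0363 [45. 20. 60.]
scene       0.46 [161. 235.] [ 0.5375 -0.391 ] r 0.018 med [ 0.5424 -0.392 ] top 0.1993 [71. 71. 69.]
```

View pics/w2.png

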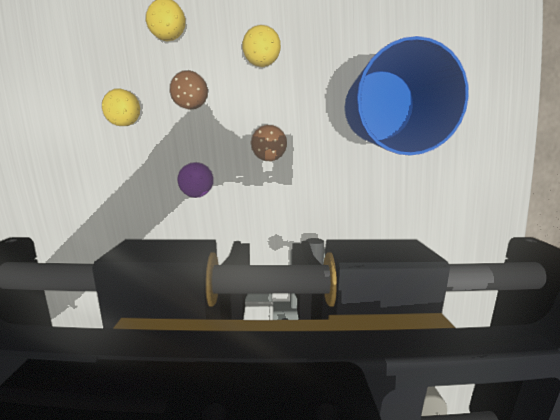

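Brown B still stands at wrist pixel (269,142) and the gripper closed on nothing. I'll go down again and look before closing.

```bash
python3 -c "
from h import *
plan([.5475,.2815,.024],TY)"
```

```text
t 6.5 pos [0.5418 0.2232 0.294 ] rot [-155.91   89.85 -160.26] F [ 0.1 -0.   0.4] w 0.0396
jaw -4.35 delta [0.2699 0.0588 0.0019] turn 0.05
```

Emit:
step_arm --pt "1 0.05 0.059 0.003 0" --pt "1 0.1 0.059 0.003 0" --pt "1 0.15 0.059 0.003 0" --pt "1 0.2 0.059 0.003 0" --pt "1 0.2 0.059 0.003 0" --pt "1 0.2 0.059 0.003 0"

```text
time_s: 7.25
tool_pos: [0.5503, 0.2829, 0.0969]
tool_rot: [67.3, 89.9, 62.9]
force: [0.6, 0.6, -0.2]
grip_width: 0.086
```

```bash
python3 -c "
from h import *
for i in range(4):
    o=monitor.get_obs(); print(o['time_s'],o['tool_pos'],o['grip_width'],o['qpos'])
    if i<3: read_camera('wrist')
plan([.5475,.2815,.022],TY)"
```

```text
7.25 [0.55029988 0.28286683 0.09690098] 0.08598972617167218 [ 13.74473981  30.08815129 -56.50637556  94.35421409  26.39341179
  69.95794012 -52.82023355]
7.3 [0.55095544 0.28313747 0.09781365] 0.08699267001845963 [ 13.7575348   30.03369261 -56.52990773  94.30373487  26.39784288
  69.94593264 -52.82538139]
7.35 [0.55126614 0.28307712 0.09818559] 0.08677135829297045 [ 13.76907419  30.00279766 -56.53326542  94.28958539  26.40520675
  69.94122733 -52.83118107]
7.4 [0.55128519 0.28288476 0.09814189] 0.08675791305234358 [ 13.77850548  29.99336387 -56.52695011  94.30249106  26.40984003
  69.93613619 -52.83439259]
t 7.4 pos [0.5513 0.2829 0.0981] rot [29.19 89.79 24.79] F [0.1 0.6 0.3] w 0.0868
jaw -4.4 delta [ 0.0761 -0.0018 -0.0039] turn 0.0
```

Emit:
step_arm --pt "1 0.04 -0.002 -0.004 0" --pt "1 0.075 -0.002 -0.004 0" --pt "1 0.075 -0.002 -0.004 0" --pt "1 0.075 -0.002 -0.004 0"

```text
time_s: 7.9
tool_pos: [0.5472, 0.2811, 0.023]
tool_rot: [32.4, 89.8, 28.0]
force: [-0.7, 0.4, 0.1]
grip_width: 0.0869
```

```bash
python3 -c "
from h import *
p,d,o=mush('scene'); st()
q=cv2.resize(p[130:250,260:420],(800,600),interpolation=cv2.INTER_CUBIC); save('s3.png',q)
p,d,o=mush('wrist')
"
```

```text
scene BROWN 0.61 [341. 194.] [0.5517 0.2788] r 0.0275 med [0.5573 0.2717] top 0.0353 [61. 42. 30.]
scene       0.61 [310. 164.] [0.3487 0.3447] r 0.0255 med [0.3528 0.3394] top 0.0357 [165. 136.  34.]
scene       0.51 [370. 179.] [0.6366 0.2838] r 0.018 med [0.6358 0.2802] top 0.0998 [128. 106.  37.]
scene       0.42 [336. 174.] [0.5246 0.2655] r 0.0338 med [0.5051 0.275 ] top 0.0783 [74. 61. 51.]
scene       0.23 [397. 192.] [0.7186 0.3228] r 0.0685 med [0.7183 0.3227] top 0.1126 [31. 49. 95.]
t 8.0 pos [0.5474 0.2811 0.0231] rot [28.63 89.79 24.22] F [-0.5  0.1 -0.8] w 0.0872
wrist BROWN 0.89 [271. 240.] [0.5477 0.2883] r 0.0279 med [0.5485 0.2928] top 0.0365 [97. 73. 55.]
wrist       0.84 [253.  28.] [0.5478 0.4111] r 0.026 med [0.5475 0.4011] top 0.0365 [192. 173.  76.]
wrist       0.69 [23.  6.] [0.422  0.4348] r 0.0115 med [0.4231 0.4324] top 0.0264 [113.  99.  50.]
wrist BROWN 0.56 [ 73. 127.] [0.4429 0.3639] r 0.0263 med [0.4495 0.3632] top 0.0364 [120.  89.  65.]
```

View pics/s3.png

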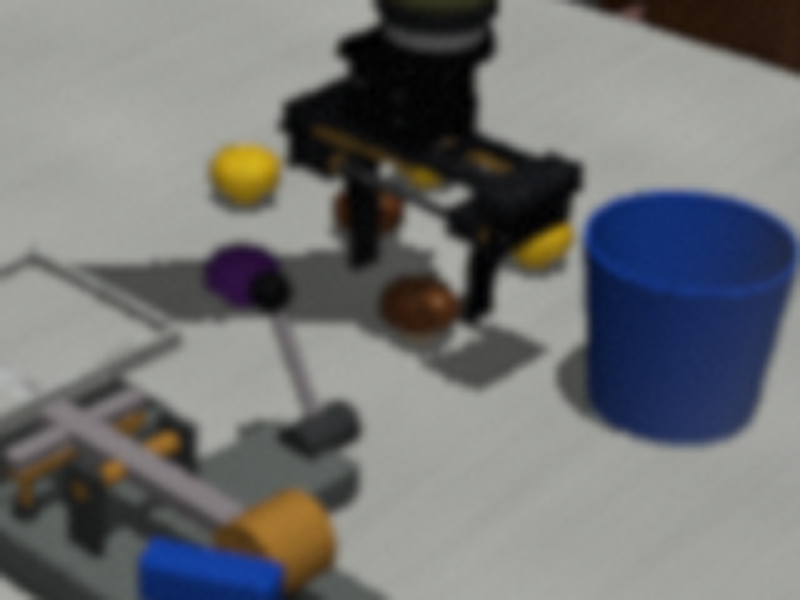

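```bash
python3 -c "
from h import *
p,d=read_camera('scene'); X=cloud('scene',d); st()
for c,r0 in ((332,170),(333,170),(356,180),(355,180),(344,186)):
    for r in range(r0,r0+18,1): print(c,r,X[r,c].round(3),p[r,c])
"
```

```text
t 8.15 pos [0.5468 0.2805 0.0221] rot [20.59 89.88 16.18] F [ 0.5 -0.3  0.9] w 0.0869
332 170 [0.5   0.283 0.077] [10 10 10]
332 171 [0.506 0.274 0.08 ] [9 8 8]
332 172 [0.503 0.279 0.073] [ 9  8 10]
332 173 [0.508 0.273 0.073] [10 10 10]
332 174 [0.505 0.277 0.067] [10  9 10]
332 175 [0.503 0.28  0.061] [8 7 9]
332 176 [0.505 0.277 0.06 ] [10 10 10]
332 177 [0.504 0.279 0.055] [8 8 9]
332 178 [0.503 0.281 0.05 ] [10 11 11]
332 179 [0.504 0.28  0.047] [10  9  9]
332 180 [0.507 0.276 0.046] [11 11 12]
332 181 [0.503 0.282 0.038] [11 11 10]
332 182 [0.504 0.281 0.035] [16 16 17]
332 183 [0.502 0.283 0.03 ] [36 37 35]
332 184 [ 0.474  0.321 -0.001] [58 59 56]
332 185 [ 0.479  0.315 -0.   ] [73 74 71]
332 186 [ 0.479  0.315 -0.004] [76 78 75]
332 187 [0.488 0.303 0.001] [77 77 75]
333 170 [0.503 0.284 0.078] [6 5 6]
333 171 [0.505 0.281 0.076] [ 9 10 10]
333 172 [0.508 0.277 0.075] [8 7 9]
333 173 [0.504 0.284 0.068] [10 11 13]
333 174 [0.507 0.279 0.067] [ 9  9 10]
333 175 [0.505 0.283 0.061] [7 7 6]
333 176 [0.501 0.289 0.053] [ 9 10 10]
333 177 [0.504 0.284 0.053] [11 10 11]
333 178 [
[... 1792 characters left out ...]
[44 28 16]
344 187 [0.551 0.283 0.034] [48 28 16]
344 188 [0.555 0.277 0.035] [59 34 16]
344 189 [0.56  0.271 0.035] [69 40 22]
344 190 [0.562 0.268 0.033] [64 37 20]
344 191 [0.562 0.268 0.03 ] [53 29 14]
344 192 [0.565 0.265 0.029] [52 30 16]
344 193 [0.564 0.267 0.024] [51 28 16]
344 194 [0.567 0.262 0.023] [51 29 14]
344 195 [0.568 0.262 0.02 ] [53 32 19]
344 196 [0.567 0.263 0.016] [62 46 32]
344 197 [ 0.555  0.282 -0.002] [75 64 50]
344 198 [ 0.558  0.277 -0.002] [81 74 65]
344 199 [ 0.56   0.274 -0.003] [81 80 75]
344 200 [ 0.567  0.265 -0.   ] [88 88 85]
344 201 [ 0.57   0.261 -0.001] [104 105 101]
344 202 [0.576 0.253 0.001] [120 121 117]
344 203 [ 0.575  0.254 -0.003] [139 139 135]
```

The fingertips are about 27 mm higher in the depth image (z≈0.030) than the reported TCP implies (0.003). I trust the vision, so I'll go lower in small steps and watch the force.

Emit:
step_arm --pt "1 0.008 0 0 0" --pt "1 0.016 0 0 0" --pt "1 0.016 0 0 0" --pt "1 0.016 0 0 0"

```text
time_s: 8.65
tool_pos: [0.5458, 0.2802, 0.0046]
tool_rot: [-174.6, 90.0, -179.0]
force: [0.7, -1.3, 0.0]
grip_width: 0.0867
```

```bash
cat >> h.py <<'E'
def tips(cam='scene'):
    o=st(); p,d=read_camera(cam); X=cloud(cam,d); c=np.array(o['tool_pos'])
    k=(p.max(-1)<30)&(np.abs(X[...,0]-c[0])<.08)&(np.abs(X[...,1]-c[1])<.035)&(X[...,2]>.012)&(X[...,2]<c[2]+.06)
    n,l,s,_=cv2.connectedComponentsWithStats(k.astype(np.uint8))
    for i in range(1,n):
        if s[i,4]>12:
            q=X[l==i]; print('blob',s[i],q.mean(0).round(3),'zmin',np.sort(q[:,2])[:4].round(3),'x',q[:,0].min().round(3),q[:,0].max().round(3),'y',q[:,1].min().round(3),q[:,1].max().round(3))
E
python3 -c "
from h import *
tips()"
```

```text
t 8.65 pos [0.5458 0.2802 0.0046] rot [-174.64   89.98 -179.03] F [ 0.7 -1.3  0. ] w 0.0867
blob [329 173   7  15  64] [0.502 0.281 0.044] zmin [0.015 0.017 0.02  0.021] x 0.495 0.508 y 0.269 0.294
blob [352 186   6  13  51] [0.6   0.271 0.039] zmin [0.015 0.016 0.018 0.02 ] x 0.59 0.605 y 0.261 0.283
```

Emit:
step_arm --pt "1 0.007 0.001 0.002 0" --pt "1 0.007 0.001 0.002 0" --pt "-1 0.007 0.001 0.002 0" --pt "-1 0.007 0.001 0.002 0" --pt "-1 0.007 0.001 0.002 0" --pt "-1 0.007 0.001 0.002 0" --pt "-1 0.007 0.001 0.002 0" --pt "-1 0.007 0.001 0.002 0" --pt "-1 0.007 0.001 0.002 0" --pt "-1 0.007 0.001 0.002 0" --newtons 15

```text
time_s: 9.95
tool_pos: [0.5481, 0.281, -0.0022]
tool_rot: [-34.0, 90.0, -38.4]
force: [0.0, 0.7, 1.1]
grip_width: 0.0511
```

Gripped at 51 mm. The reported TCP z therefore reads about 27 mm too low.

Emit:
step_arm --pt "-1 -0.06 0 0 0" --pt "-1 -0.12 0 0 0" --pt "-1 -0.18 0 0 0" --pt "-1 -0.2 0 0 0" --pt "-1 -0.2 0 0 0"

```text
time_s: 10.58
tool_pos: [0.5485, 0.2812, 0.1985]
tool_rot: [12.7, 89.9, 8.3]
force: [0.3, 0.1, -1.5]
grip_width: 0.0514
```

```bash
python3 -c "
from h import *
print(fr(TRAY,TY,[0,.042,.1]),fr(TRAY,TY,[0,-.042,.1]))
plan(fr(TRAY,TY,[0,.042,.09]),TY)"
```

```text
[0.4677222  0.01157622 0.187     ] [ 0.4612778  -0.07217622  0.187     ]
t 10.57 pos [0.5485 0.2812 0.1985] rot [12.67 89.89  8.26] F [ 0.3  0.1 -1.5] w 0.0514
jaw -4.41 delta [ 0.0213 -0.2751 -0.0598] turn -0.01
```

Emit:
step_arm --pt "-1 0 -0.06 -0.013 0" --pt "-1 0 -0.12 -0.026 0" --pt "-1 0 -0.18 -0.039 0" --pt "-1 0 -0.24 -0.052 0" --pt "-1 0 -0.275 -0.06 0" --pt "-1 0 -0.275 -0.06 0" --pt "-1 0.05 -0.275 -0.06 0" --pt "-1 0.07 -0.275 -0.06 0" --pt "-1 0.07 -0.275 -0.06 0" --pt "-1 0.07 -0.275 -0.06 0"

```text
time_s: 11.82
tool_pos: [0.4674, 0.0123, 0.128]
tool_rot: [91.1, 89.9, 86.7]
force: [0.5, 0.7, 0.1]
grip_width: 0.0513
```

```bash
python3 -c "
from h import *
plan(fr(TRAY,TY,[0,.042,-0.001]),TY); tips()"
```

```text
t 11.82 pos [0.4674 0.0123 0.128 ] rot [91.06 89.94 86.73] F [0.5 0.7 0.1] w 0.0513
jaw -4.33 delta [ 0.042  -0.0008  0.0004] turn 0.07
t 11.82 pos [0.4674 0.0123 0.128 ] rot [91.06 89.94 86.73] F [0.5 0.7 0.1] w 0.0513
blob [256 162   6  13  58] [0.441 0.012 0.173] zmin [0.15  0.157 0.158 0.158] x 0.435 0.448 y 0.002 0.024
blob [270 171   6  15  79] [0.504 0.005 0.163] zmin [0.138 0.138 0.139 0.142] x 0.496 0.511 y -0.005 0.019
```

Emit:
step_arm --pt "-1 0.02 0 0 0" --pt "-1 0.036 0 0 0" --pt "-1 0.04 0 0 0" --pt "-1 0.04 0 0 0"

```text
time_s: 12.38
tool_pos: [0.4672, 0.0116, 0.0879]
tool_rot: [107.8, 90.0, 103.4]
force: [0.5, 0.0, -0.2]
grip_width: 0.0511
```

Emit:
step_arm --pt "-1 0.002 0 0 0" --pt "0.55 0.002 0 0 0" --pt "0.55 0.002 0 0 0" --pt "0.55 0.002 0 0 0" --pt "0.55 -0.03 0 0 0" --pt "0.55 -0.09 0 0 0" --pt "1 -0.12 0 0 0" --pt "1 -0.12 0 0 0"

```text
time_s: 13.38
tool_pos: [0.4689, 0.0113, 0.2101]
tool_rot: [-22.4, 89.7, -26.8]
force: [0.8, -0.0, -0.4]
grip_width: 0.08
```

```bash
python3 -c "
from h import *
mush('scene'); mush('top')
plan([.4440,.3610,.10],TY)"
```

```text
scene       0.64 [344. 161.] [0.4301 0.4497] r 0.0247 med [0.4312 0.4465] top 0.0355 [156. 129.  33.]
scene       0.61 [308. 162.] [0.3461 0.3416] r 0.0286 med [0.3516 0.34  ] top 0.0349 [157. 131.  39.]
scene BROWN 0.59 [332. 173.] [0.4424 0.3593] r 0.0296 med [0.4516 0.3527] top 0.0356 [82. 56. 37.]
scene       0.56 [366. 177.] [0.5533 0.4041] r 0.0298 med [0.5575 0.4021] top 0.0362 [158. 131.  36.]
scene BROWN 0.53 [266. 193.] [0.4737 0.012 ] r 0.028 med [0.4781 0.0039] top 0.1221 [62. 41. 27.]
top       0.86 [108. 264.] [0.4223 0.4535] r 0.0247 med [0.4218 0.4503] top 0.0377 [147. 120.   0.]
top       0.74 [147. 300.] [0.3432 0.3476] r 0.026 med [0.3438 0.3438] top 0.0375 [143. 117.   4.]
top BROWN 0.63 [143. 262.] [0.4434 0.3616] r 0.0259 med [0.4425 0.3589] top 0.0378 [70. 39. 17.]
top       0.59 [128. 223.] [0.5463 0.4119] r 0.026 med [0.5453 0.4076] top 0.0378 [147. 121.   7.]
top       0.59 [193. 266.] [0.4348 0.2364] r 0.0263 med [0.4342 0.2341] top 0.0375 [63. 21. 84.]
t 13.57 pos [0.4662 0.0114 0.2064] rot [170.92  89.87 166.53] F [ 0.2  0.1 -0.1] w 0.0861
jaw -4.39 delta [ 0.1067  0.3468 -0.0486] turn 0.01
```

Emit:
step_arm --pt "1 0 0.06 -0.008 0" --pt "1 0 0.12 -0.017 0" --pt "1 0 0.18 -0.025 0" --pt "1 0 0.24 -0.034 0" --pt "1 0 0.3 -0.042 0" --pt "1 0 0.347 -0.049 0" --pt "1 0.05 0.347 -0.049 0" --pt "1 0.1 0.347 -0.049 0" --pt "1 0.107 0.347 -0.049 0" --pt "1 0.107 0.347 -0.049 0"

```text
time_s: 14.82
tool_pos: [0.4446, 0.3614, 0.1009]
tool_rot: [162.7, 89.9, 158.4]
force: [-0.3, 0.6, 0.6]
grip_width: 0.087
```

```bash
python3 -c "
from h import *
mush('wrist'); tips()
plan([.4434,.3615,-.002],TY)"
```

```text
wrist       0.94 [394. 150.] [0.549  0.4129] r 0.0263 med [0.5446 0.4139] top 0.0382 [181. 162.  74.]
wrist       0.83 [152. 234.] [0.3574 0.3618] r 0.0412 med [0.3459 0.3581] top 0.0378 [131. 113.  45.]
wrist BROWN 0.59 [264. 214.] [0.443  0.3644] r 0.026 med [0.4434 0.3677] top 0.0379 [94. 72. 55.]
wrist       0.57 [269. 318.] [0.4381 0.2623] r 0.0101 med [0.4387 0.2638] top 0.0208 [71. 56. 74.]
t 14.93 pos [0.4458 0.3621 0.1026] rot [47.62 89.84 43.2 ] F [ 0.5 -0.2 -0.3] w 0.087
blob [323 129   4  15  46] [0.402 0.363 0.142] zmin [0.116 0.119 0.12  0.121] x 0.395 0.408 y 0.352 0.373
blob [345 140   5  12  42] [0.501 0.355 0.14 ] zmin [0.118 0.119 0.12  0.121] x 0.495 0.51 y 0.344 0.371
t 14.97 pos [0.4459 0.362  0.1027] rot [40.84 89.82 36.4 ] F [ 0.3 -0.3  0.4] w 0.0869
jaw -4.43 delta [ 0.1047 -0.0009 -0.0027] turn -0.03
```

Emit:
step_arm --pt "1 0.05 0 -0.002 0" --pt "1 0.09 0 -0.002 0" --pt "1 0.103 0 -0.002 0" --pt "1 0.103 0 -0.002 0" --pt "-1 0.103 0 -0.002 0" --pt "-1 0.103 0 -0.002 0" --pt "-1 0.103 0 -0.002 0" --pt "-1 0.103 0 -0.002 0" --pt "-1 0.103 0 -0.002 0" --pt "-1 0.103 0 -0.002 0" --pt "-1 0.103 0 -0.002 0" --pt "-1 0.103 0 -0.002 0" --newtons 15

```text
time_s: 16.48
tool_pos: [0.443, 0.3613, -0.0021]
tool_rot: [-26.2, 90.0, -30.6]
force: [-0.4, -2.3, 3.8]
grip_width: 0.0516
```

Emit:
step_arm --pt "-1 -0.06 0 0 0" --pt "-1 -0.12 0 0 0" --pt "-1 -0.18 0 0 0" --pt "-1 -0.2 0 0 0" --pt "-1 -0.2 0 0 0"

```text
time_s: 17.1
tool_pos: [0.4433, 0.3615, 0.1982]
tool_rot: [20.0, 89.9, 15.6]
force: [-0.2, 0.3, -1.3]
grip_width: 0.0513
```

```bash
python3 -c "
from h import *
plan(fr(TRAY,TY,[0,-.042,.0]),TY)"
```

```text
t 17.1 pos [0.4433 0.3615 0.1982] rot [20.03 89.91 15.61] F [-0.2  0.3 -1.3] w 0.0513
jaw -4.42 delta [ 0.111  -0.4311  0.0512] turn -0.02
```

Emit:
step_arm --pt "-1 0 -0.06 0.007 0" --pt "-1 0 -0.12 0.014 0" --pt "-1 0 -0.18 0.021 0" --pt "-1 0 -0.24 0.028 0" --pt "-1 0 -0.3 0.035 0" --pt "-1 0 -0.36 0.043 0" --pt "-1 0 -0.42 0.051 0" --pt "-1 0 -0.431 0.051 0" --pt "-1 0.05 -0.431 0.051 0" --pt "-1 0.07 -0.431 0.051 0" --pt "-1 0.07 -0.431 0.051 0" --pt "-1 0.07 -0.431 0.051 0"

```text
time_s: 18.6
tool_pos: [0.4607, -0.0718, 0.1279]
tool_rot: [98.2, 90.0, 93.9]
force: [0.1, 0.1, -0.7]
grip_width: 0.0513
```

```bash
python3 -c "
from h import *
plan(fr(TRAY,TY,[0,-.042,.0]),TY)"
```

```text
t 18.6 pos [ 0.4607 -0.0718  0.1279] rot [98.24 89.97 93.88] F [ 0.1  0.1 -0.7] w 0.0513
jaw -4.35 delta [ 0.0409 -0.0004  0.0006] turn 0.05
```

Emit:
step_arm --pt "-1 0.02 0 0 0" --pt "-1 0.036 0 0 0" --pt "-1 0.041 0 0 0" --pt "-1 0.042 0 0 0" --pt "0.55 0.042 0 0 0" --pt "0.55 0.042 0 0 0" --pt "0.55 0.042 0 0 0" --pt "0.55 0.01 0 0 0" --pt "0.55 -0.05 0 0 0" --pt "0.3 -0.09 0 0 0" --pt "0 -0.09 0 0 0" --pt "0 -0.09 0 0 0"

```text
time_s: 20.1
tool_pos: [0.4602, -0.0724, 0.2171]
tool_rot: [-150.5, 89.9, -154.9]
force: [-0.2, 0.4, -0.8]
grip_width: 0.0468
```

```bash
python3 -c "
from h import *
mush('scene'); st()
p,d,o=mush('top')
X=cloud('top',d); k=(X[...,2]>.09)&(p.max(-1)<60)&(abs(X[...,0]-.562)<.04)&(abs(X[...,1]-.1126)<.03); q=X[k]; print('knob',k.sum(),(q.min(0)+q.max(0))/2,q.min(0),q.max(0))
kn=fr(TRAY,TY,[.087,.150,0]); print(kn)
plan([kn[0],kn[1],.088],TY)"
```

```text
scene BROWN 0.65 [243. 203.] [ 0.4682 -0.0731] r 0.0248 med [ 0.4734 -0.0788] top 0.122 [53. 35. 22.]
scene BROWN 0.5 [266. 191.] [0.4718 0.0103] r 0.0258 med [0.4781 0.0026] top 0.122 [79. 53. 34.]
scene       0.49 [368. 178.] [0.5548 0.4032] r 0.0244 med [0.5579 0.3989] top 0.0359 [164. 134.  28.]
scene       0.42 [308. 182.] [0.4389 0.2259] r 0.0217 med [0.4406 0.2214] top 0.0351 [73. 33. 97.]
t 20.2 pos [ 0.4597 -0.0721  0.2164] rot [159.28  89.86 154.9 ] F [0.3 0.4 0.5] w 0.0448
top BROWN 0.7 [274. 257.] [0.4686 0.0123] r 0.0261 med [0.4671 0.0115] top 0.1246 [73. 42. 19.]
top       0.68 [150. 301.] [0.3422 0.3476] r 0.0266 med [0.3423 0.3447] top 0.038 [145. 119.   6.]
top       0.68 [456. 233.] [ 0.5359 -0.3907] r 0.0166 med [ 0.5355 -0.389 ] top 0.202 [77. 77. 72.]
top       0.66 [107. 266.] [0.4227 0.4543] r 0.0271 med [0.4226 0.4514] top 0.0378 [145. 118.   3.]
top       0.66 [190. 268.] [0.4352 0.2332] r 0.0255 med [0.4348 0.2315] top 0.0375 [65. 25. 85.]
top       0.57 [128. 223.] [0.5486 0.4096] r 0.0267 med [0.5468 0.4063] top 0.0378 [146. 119.   6.]
knob 86 [0.56461785 0.11256757 0.1068274 ] [0.54957858 0.10018761 0.09013838] [0.57965711 0.12494753 0.12351641]
[0.56275144 0.11258336 0.087     ]
t 20.3 pos [ 0.4599 -0.0721  0.2166] rot [151.84  89.86 147.46] F [-0.4  0.6 -0.6] w 0.044
jaw -4.38 delta [0.1286 0.1918 0.0887] turn 0.02
```

Emit:
step_arm --pt "0 0 0.05 0.022 0" --pt "0 0 0.1 0.045 0" --pt "0 0 0.15 0.07 0" --pt "0 0 0.192 0.089 0" --pt "0 0 0.192 0.089 0" --pt "0 0.05 0.192 0.089 0" --pt "0 0.07 0.192 0.089 0" --pt "0 0.07 0.192 0.089 0" --pt "0 0.07 0.192 0.089 0"

```text
time_s: 21.42
tool_pos: [0.5649, 0.112, 0.1491]
tool_rot: [11.5, 89.9, 7.0]
force: [-0.2, 0.2, 0.3]
grip_width: 0.0433
```

```bash
python3 -c "
from h import *
kn=fr(TRAY,TY,[.087,.150,0])
plan([kn[0],kn[1],.088],TY); tips()
p,d=read_camera('wrist'); save('w4.png',p)"
```

```text
t 21.43 pos [0.5649 0.112  0.1491] rot [11.49 89.9   7.04] F [-0.2  0.2  0.3] w 0.0433
jaw -4.45 delta [ 0.0611  0.0004 -0.0023] turn -0.05
t 21.43 pos [0.5649 0.112  0.1491] rot [11.49 89.9   7.04] F [-0.2  0.2  0.3] w 0.0433
blob [305 154   6  17  79] [0.543 0.11  0.187] zmin [0.161 0.161 0.162 0.163] x 0.535 0.548 y 0.1 0.122
blob [320 161   8  16  75] [0.598 0.107 0.188] zmin [0.164 0.164 0.164 0.167] x 0.593 0.604 y 0.095 0.121
blob [311 185   6   7  32] [0.568 0.107 0.113] zmin [0.103 0.106 0.107 0.108] x 0.559 0.573 y 0.097 0.115
blob [318 212  13   8  53] [0.614 0.107 0.037] zmin [0.03 0.03 0.03 0.03] x 0.602 0.622 y 0.086 0.127
```

View pics/w4.png

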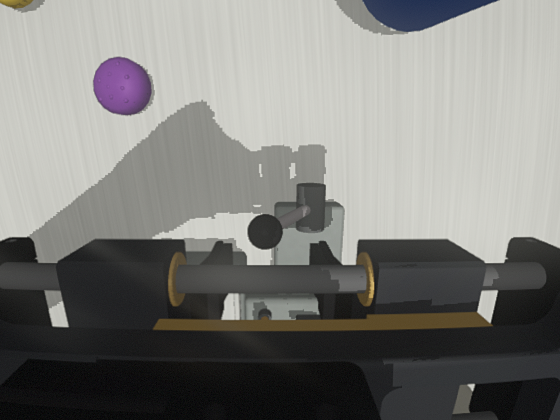

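The knob, at (265,231), sits between the fingers at cols ~235 and ~315. I'll lower the fingers around it.

Emit:
step_arm --pt "0 0.02 0 -0.003 0" --pt "0 0.04 0 -0.003 0" --pt "0 0.06 0 -0.003 0" --pt "0 0.06 0 -0.003 0"

```text
time_s: 22.02
tool_pos: [0.5595, 0.112, 0.0853]
tool_rot: [-170.1, 89.8, -174.5]
force: [0.1, 0.4, 0.4]
grip_width: 0.0437
```

Emit:
step_arm --pt "0 0 0 0.015 0" --pt "0 0 0 0.03 0" --pt "0 0 0 0.045 0" --pt "0 0 0 0.06 0" --pt "0 0 0 0.075 0" --pt "0 0 0 0.085 0" --pt "0 0 0 0.085 0" --pt "0 0 0 0.085 0"

```text
time_s: 23.02
tool_pos: [0.6462, 0.1061, 0.088]
tool_rot: [7.8, 90.0, 3.4]
force: [0.0, 0.2, 0.1]
grip_width: 0.0435
```

Emit:
step_arm --pt "0 0 0 0.006 0" --pt "0 0 0 0.012 0" --pt "0 0 0 0.015 0" --pt "0 0 0 0.015 0"

```text
time_s: 23.52
tool_pos: [0.6562, 0.1051, 0.0871]
tool_rot: [-165.0, 89.4, -169.3]
force: [-12.7, -1.6, 5.3]
grip_width: 0.0437
```

```bash
python3 -c "
from h import *
p,d=read_camera('scene'); save('s5.png',cv2.resize(p[140:260,220:380],(800,600),interpolation=cv2.INTER_CUBIC))
X=cloud('scene',d); 
for r in regions_of('scene','mushroom1'):
    q=X[r['pixels']&(d>0)]; print(r['pixel'],q.mean(0),q.max(0)[2])
st()"
```

```text
[242.6, 206.6] [ 0.46846922 -0.07619363  0.10182048] 0.11543946256716009
[303.8, 158.4] [0.34953847 0.31994529 0.03889369] 0.20924433758768712
[306.4, 185.5] [0.44645634 0.22417674 0.027253  ] 0.03830213243975045
t 23.62 pos [0.6562 0.1051 0.0872] rot [-163.95   89.42 -168.25] F [-11.8  -1.1   5.4] w 0.044
```

View pics/s5.png

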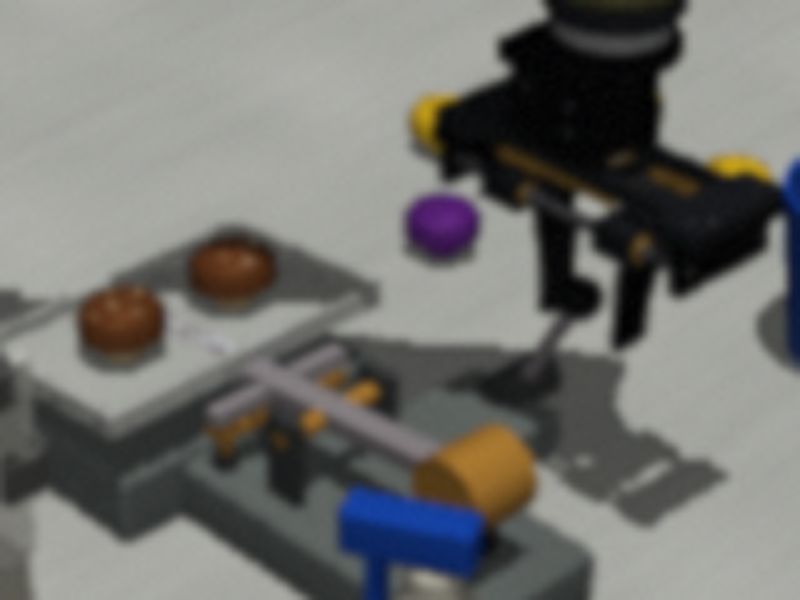

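The lever is over against its stop at 12 N, the tray has sunk, and both mushrooms are in it (crop (120,320) and (232,268)). I'll relax and let it settle, then return.

Emit:
step_arm --pt "0 0 0 -0.004 0" --pt "0 0 0 -0.006 0" --pt "0 0 0 -0.006 0" --pt "0 0 0 -0.006 0" --pt "0 0 0 -0.006 0" --pt "0 0 0 -0.006 0" --pt "0 0 0 -0.006 0" --pt "0 0 0 -0.006 0"

```text
time_s: 24.62
tool_pos: [0.6549, 0.1053, 0.0878]
tool_rot: [-81.7, 90.0, -86.1]
force: [-0.1, -0.1, 0.4]
grip_width: 0.0437
```

```bash
python3 -c "
from h import *
mush('top'); mush('scene'); 
kn=fr(TRAY,TY,[.087+.009,.150,0])
plan([kn[0],kn[1],.087],TY)"
```

```text
top       0.72 [129. 223.] [0.5472 0.4094] r 0.0247 med [0.5459 0.4069] top 0.0383 [171. 141.   1.]
top       0.67 [108. 267.] [0.4229 0.4537] r 0.0256 med [0.4221 0.4505] top 0.0376 [167. 137.   0.]
top       0.59 [190. 267.] [0.4354 0.2366] r 0.027 med [0.4348 0.2342] top 0.0373 [80. 43. 98.]
top       0.57 [146. 302.] [0.3429 0.347 ] r 0.0257 med [0.3428 0.3441] top 0.0384 [165. 136.   1.]
top BROWN 0.49 [270. 258.] [ 0.4164 -0.001 ] r 0.0116 med [ 0.4155 -0.0018] top 0.5492 [47. 32. 19.]
scene BROWN 0.69 [265. 193.] [0.4749 0.0057] r 0.0234 med [0.477  0.0024] top 0.1117 [77. 48. 28.]
scene BROWN 0.49 [244. 206.] [ 0.4647 -0.0721] r 0.0261 med [ 0.4706 -0.0795] top 0.1117 [84. 57. 38.]
scene       0.44 [306. 184.] [0.4406 0.2297] r 0.0276 med [0.4454 0.2271] top 0.0356 [77. 42. 97.]
scene       0.42 [304. 162.] [0.5603 0.0787] r 0.0035 med [0.5612 0.0778] top 0.2037 [137. 114.  42.]
t 24.82 pos [0.6548 0.1053 0.0878] rot [-84.43  89.99 -88.83] F [ 0.5 -0.2 -0.1] w 0.0435
jaw -4.4 delta [ 0.0008  0.0002 -0.0834] turn 0.0
```

Emit:
step_arm --pt "0 0 0 -0.015 0" --pt "0 0 0 -0.027 0" --pt "0 0 0 -0.039 0" --pt "0 0 0 -0.051 0" --pt "0 0 0 -0.063 0" --pt "0 0 0 -0.075 0" --pt "0 0 0 -0.085 0" --pt "0 0 0 -0.094 0" --pt "0 0 0 -0.1 0" --pt "0 0 0 -0.104 0" --pt "0 0 0 -0.104 0"

```text
time_s: 26.2
tool_pos: [0.5517, 0.113, 0.0879]
tool_rot: [5.9, 89.9, 1.5]
force: [3.9, -0.7, -2.3]
grip_width: 0.0436
```

Emit:
step_arm --pt "0 0 0 -0.004 0" --pt "0 0 0 -0.007 0" --pt "0 0 0 -0.007 0"

```text
time_s: 26.58
tool_pos: [0.5512, 0.1127, 0.0887]
tool_rot: [14.1, 89.2, 9.6]
force: [20.4, 0.3, -12.3]
grip_width: 0.0438
```

```bash
python3 -c "
from h import *
mush('scene'); tips(); plan(fr(TRAY,TY,[.087,.150,0]))"
```

```text
scene       0.72 [322. 200.] [0.5618 0.1056] r 0.0101 med [0.5625 0.1042] top 0.1181 [68. 65. 69.]
scene BROWN 0.68 [266. 190.] [0.4719 0.0095] r 0.0259 med [0.477  0.0034] top 0.1222 [81. 53. 34.]
scene BROWN 0.66 [242. 202.] [ 0.469  -0.0735] r 0.0263 med [ 0.4717 -0.0776] top 0.1224 [83. 53. 34.]
scene       0.62 [369. 178.] [0.5521 0.4096] r 0.0263 med [0.5584 0.4009] top 0.0364 [160. 133.  38.]
scene       0.49 [160. 238.] [ 0.5378 -0.3917] r 0.0172 med [ 0.5432 -0.3921] top 0.1993 [71. 71. 69.]
t 26.68 pos [0.5513 0.1126 0.0887] rot [14.33 89.2   9.79] F [ 19.1   0.3 -13.2] w 0.044
blob [301 171   7  17  78] [0.529 0.111 0.128] zmin [0.098 0.1   0.102 0.102] x 0.52 0.534 y 0.102 0.125
blob [310 179  13  15  97] [0.58  0.105 0.124] zmin [0.101 0.105 0.106 0.106] x 0.558 0.592 y 0.096 0.12
blob [317 212  14   9  66] [0.613 0.103 0.038] zmin [0.028 0.029 0.031 0.032] x 0.597 0.623 y 0.085 0.125
t 26.73 pos [0.5512 0.1127 0.0887] rot [14.76 89.21 10.22] F [ 19.6  -0.6 -13.5] w 0.0439
jaw -4.54 delta [0.0018 0.0008 0.0115] turn 0
```

The lever is hard back and the tray level again (mushroom tops at 0.122). I'll back off and lift, staying low on time.

Emit:
step_arm --pt "0 0 0 0.01 0" --pt "0 0 0 0.019 0" --pt "0 0 0 0.019 0" --pt "0 -0.04 0 0.019 0" --pt "0 -0.1 0 0.019 0" --pt "1 -0.12 0 0.019 0" --pt "1 -0.12 0 0.019 0"

```text
time_s: 27.6
tool_pos: [0.5634, 0.1129, 0.2088]
tool_rot: [-6.5, 89.9, -10.9]
force: [-0.2, 0.5, 0.5]
grip_width: 0.0558
```

```bash
python3 -c "
from h import *
p,d,o=mush('top')
mush('scene')
X=cloud('top',d);x,y,z=X[...,0],X[...,1],X[...,2]
k=(z>.09)&(p.max(-1)<60)&(abs(x-.562)<.06)&(abs(y-.1126)<.03)&(z<.13); q=X[k]; print('knob',k.sum(),(q.min(0)+q.max(0))/2)
# box front and side rims
b=(z>.055)&(z<.078)&(x>.38)&(x<.54)&(y>-.45)&(y<-.19)
Rl=X[b]@rot([0,0,BY]); print('box-frame extents', np.percentile(Rl,[0.5,2,50,98,99.5],axis=0).round(4), 'BOX in that', BOX@rot([0,0,BY]))
plan(fr(TRAY,TY,[0,.042,.1]),TY)"
```

```text
top BROWN 0.94 [310. 260.] [ 0.4623 -0.0711] r 0.0258 med [ 0.4612 -0.0708] top 0.1246 [78. 46. 23.]
top       0.88 [107. 263.] [0.4221 0.4555] r 0.0264 med [0.4223 0.4503] top 0.0378 [157. 128.   1.]
top       0.81 [130. 222.] [0.5473 0.4086] r 0.025 med [0.5456 0.4062] top 0.0376 [158. 129.   1.]
top       0.78 [190. 268.] [0.4357 0.2364] r 0.0268 med [0.4346 0.2337] top 0.0374 [70. 30. 89.]
top       0.64 [145. 303.] [0.3421 0.3474] r 0.0264 med [0.3422 0.3441] top 0.038 [152. 126.   6.]
top       0.48 [454. 239.] [ 0.5175 -0.4194] r 0.0064 med [ 0.5184 -0.42  ] top 0.1406 [34. 34. 32.]
scene BROWN 0.72 [264. 190.] [0.4752 0.0073] r 0.0247 med [0.4773 0.0032] top 0.1225 [80. 51. 32.]
scene BROWN 0.62 [244. 203.] [ 0.4683 -0.0757] r 0.0244 med [ 0.4716 -0.0801] top 0.1224 [82. 53. 34.]
scene       0.62 [347. 161.] [0.4272 0.4541] r 0.0263 med [0.4324 0.4466] top 0.036 [156. 130.  40.]
scene       0.53 [366. 178.] [0.5528 0.4083] r 0.0263 med [0.5563 0.4007] top 0.0359 [154. 129.  39.]
scene       0.41 [308. 160.] [0.348  0.3433] r 0.0253 med [0.3522 0.3393] top 0.0358 [159. 132.  34.]Traceback (most recent call last):
  File "<string>", line 6, in <module>
    k=(z>.09)&(p.max(-1)<60)&(abs(x-.562)<.06)&(abs(y-.1126)<.03)&(z<.13); q=X[k]; print('knob',k.sum(),(q.min(0)+q.max(0))/2)
                                                                                                         ~~~~~^^^
    return umr_minimum(a, axis, None, out, keepdims, initial, where)
ValueError: zero-size array to reduction operation minimum which has no identity
```

```bash
python3 -c "
from h import *
p,d=read_camera('top')
X=cloud('top',d);x,y,z=X[...,0],X[...,1],X[...,2]
b=(z>.055)&(z<.078)&(x>.38)&(x<.54)&(y>-.45)&(y<-.19)
Rl=X[b]@rot([0,0,BY]); print('box-frame extents', np.percentile(Rl,[0.5,2,50,98,99.5],axis=0).round(4), 'BOX in that', BOX@rot([0,0,BY]))
plan([.4618,-.0715,.085],TY)"
```

```text
box-frame extents [[ 0.448  -0.3239  0.0551]
 [ 0.4486 -0.3225  0.0558]
 [ 0.5341 -0.2469  0.064 ]
 [ 0.5805 -0.1227  0.0763]
 [ 0.581  -0.1221  0.0777]] BOX in that [ 0.51492125 -0.22564819  0.004     ]
t 27.85 pos [0.5621 0.1119 0.206 ] rot [-166.76   89.83 -171.15] F [ 0.2 -0.4 -0.9] w 0.0756
jaw -4.39 delta [ 0.1214 -0.1905 -0.0856] turn 0.01
```

```bash
sed -i 's/^BOX=.*/BOX=np.array([.468,-.307,.004]); BY=-9.8/' h.py; python3 -c "
from h import *
m=camera_model('wrist'); o=st(); print('cam in tool',rel(m['xyz'],o), o['qpos'])"
```

```text
t 27.85 pos [0.5621 0.1119 0.206 ] rot [-166.76   89.83 -171.15] F [ 0.2 -0.4 -0.9] w 0.0756
cam in tool [-0.17098675  0.06840801  0.00033032] [ 41.41836186  21.83765675 -68.38316581  93.14867656  20.55251738
  79.336804   -33.88422207]
```

Emit:
step_arm --pt "1 0 -0.06 -0.027 0" --pt "1 0 -0.12 -0.054 0" --pt "0.6 0 -0.18 -0.081 0" --pt "0.6 0 -0.19 -0.085 0" --pt "0.6 0 -0.19 -0.085 0" --pt "0.6 0.05 -0.19 -0.085 0" --pt "0.6 0.05 -0.19 -0.085 0" --pt "0.6 0.05 -0.19 -0.085 0"

```text
time_s: 28.85
tool_pos: [0.4647, -0.0689, 0.1587]
tool_rot: [68.5, 89.9, 64.3]
force: [0.4, 0.2, 0.5]
grip_width: 0.0698
```

```bash
python3 -c "
from h import *
plan([.4618,-.0715,.086],TY);mush('wrist');tips()"
```

```text
t 28.85 pos [ 0.4647 -0.0689  0.1587] rot [68.54 89.89 64.31] F [0.4 0.2 0.5] w 0.0698
jaw -4.23 delta [ 0.0727 -0.0029 -0.0027] turn 0.17
wrist BROWN 0.84 [267. 116.] [0.4683 0.0121] r 0.026 med [0.4685 0.0121] top 0.1241 [138. 107.  82.]
wrist BROWN 0.77 [266. 230.] [ 0.4619 -0.0704] r 0.026 med [ 0.4624 -0.0666] top 0.1241 [105.  80.  61.]
t 28.95 pos [ 0.4652 -0.0699  0.1593] rot [ -9.64  89.87 -13.94] F [0.5 0.4 0. ] w 0.0695
blob [231 160   7  18  85] [ 0.43  -0.069  0.197] zmin [0.17  0.172 0.173 0.174] x 0.423 0.435 y -0.078 -0.059
blob [251 174   6  14  67] [ 0.511 -0.075  0.191] zmin [0.171 0.172 0.172 0.173] x 0.506 0.516 y -0.085 -0.065
```

Emit:
step_arm --pt "0.6 0.04 -0.001 -0.003 0" --pt "0.6 0.065 -0.001 -0.003 0" --pt "0.6 0.073 -0.001 -0.003 0" --pt "0.6 0.073 -0.001 -0.003 0" --pt "-1 0.073 -0.001 -0.003 0" --pt "-1 0.073 -0.001 -0.003 0" --pt "-1 0.073 -0.001 -0.003 0" --pt "-1 0.073 -0.001 -0.003 0" --pt "-1 0.073 -0.001 -0.003 0" --pt "-1 0.073 -0.001 -0.003 0" --newtons 15

```text
time_s: 30.25
tool_pos: [0.4612, -0.0716, 0.0851]
tool_rot: [-23.9, 89.9, -28.3]
force: [0.7, -0.8, 2.6]
grip_width: 0.0511
```

Emit:
step_arm --pt "-1 -0.03 0 0 0" --pt "-1 -0.08 0 0 0" --pt "-1 -0.14 0 0 0" --pt "-1 -0.17 0 0 0" --pt "-1 -0.17 0 0 0"

```text
time_s: 30.88
tool_pos: [0.4618, -0.0717, 0.2564]
tool_rot: [-46.6, 89.8, -51.0]
force: [0.0, 0.1, -0.6]
grip_width: 0.0516
```

```bash
python3 -c "
from h import *
print(monitor.get_obs()['qpos'].round(1))
plan(fr(BOX,BY,[-.015,-.042,.0]),BY+90)"
```

```text
[ 85.9 -10.9 -70.9 102.3 -10.3  81.2  12.4]
t 30.88 pos [ 0.4618 -0.0717  0.2564] rot [-46.59  89.75 -51.03] F [ 0.   0.1 -0.6] w 0.0516
jaw -4.43 delta [ 0.2533 -0.2737  0.0047] turn -84.63
```

Emit:
step_arm --pt "-1 0 -0.04 0 -10" --pt "-1 0 -0.08 0 -20" --pt "-1 0 -0.12 0 -30" --pt "-1 0 -0.16 0 -40" --pt "-1 0 -0.16 0 -40"

```text
time_s: 31.5
tool_pos: [0.4465, -0.2337, 0.2522]
tool_rot: [82.0, 89.7, 117.3]
force: [-0.0, 0.4, -0.5]
grip_width: 0.0513
```

```bash
python3 -c "
from h import *
print(monitor.get_obs()['qpos'].round(1))
plan(fr(BOX,BY,[-.015,-.042,.0]),BY+90)"
```

```text
[ 86.7   3.3 -63.2  98.2   2.8  80.6  58.4]
t 31.5 pos [ 0.4465 -0.2337  0.2522] rot [ 81.99  89.71 117.34] F [-0.   0.4 -0.5] w 0.0513
jaw 35.36 delta [ 0.2477 -0.0925 -0.0654] turn -44.84
```

Emit:
step_arm --pt "-1 0 -0.03 -0.02 -10" --pt "-1 0 -0.06 -0.04 -20" --pt "-1 0 -0.092 -0.065 -30" --pt "-1 0 -0.092 -0.065 -40" --pt "-1 0 -0.092 -0.065 -44.8" --pt "-1 0 -0.092 -0.065 -44.8" --pt "-1 0.05 -0.092 -0.065 -44.8" --pt "-1 0.11 -0.092 -0.065 -44.8" --pt "-1 0.11 -0.092 -0.065 -44.8"

```text
time_s: 32.62
tool_pos: [0.4459, -0.3408, 0.1405]
tool_rot: [57.9, 89.5, 138.3]
force: [-1.1, 0.6, -0.6]
grip_width: 0.0515
```

```bash
python3 -c "
from h import *
print(monitor.get_obs()['qpos'].round(1))
plan(fr(BOX,BY,[-.015,-.042,.0]),BY+90)
p,d=read_camera('top'); save('t6.png',cv2.resize(p[170:320,320:520],(800,600),interpolation=cv2.INTER_CUBIC))"
```

```text
[ 86.8  21.6 -62.6  99.3  19.9  72.   99.8]
t 32.62 pos [ 0.4459 -0.3408  0.1405] rot [ 57.93  89.45 138.32] F [-1.1  0.6 -0.6] w 0.0515
jaw 80.39 delta [ 0.1365 -0.0021 -0.0056] turn 0.19
```

View pics/t6.png

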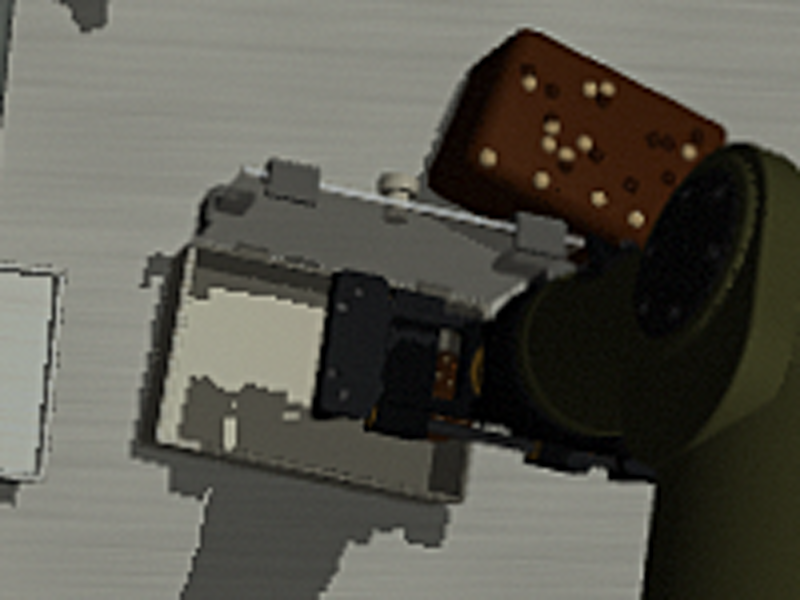

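The mushroom is held over the right half of the box at crop (447,370), and the lid is clear. The arm's elbow swings out towards the grow block, so I'll check its clearance.

```bash
python3 -c "
from h import *
p,d=read_camera('scene'); X=cloud('scene',d); save('s6.png',p)
x,y,z=X[...,0],X[...,1],X[...,2]
k=(x>.45)&(y<-.36)&(z>.12)&(z<.6)
for a in np.arange(.12,.5,.04):
    s=X[k&(z>a)&(z<a+.04)]
    if len(s): print(round(a,2),len(s),s[:,:2].min(0).round(3),s[:,:2].max(0).round(3))
p,d=read_camera('top'); X=cloud('top',d); x,y,z=X[...,0],X[...,1],X[...,2]
k=(x>.3)&(y<-.36)&(z>.22); print(X[k].min(0),X[k].max(0))"
```

```text
0.12 397 [ 0.452 -0.424] [ 0.542 -0.36 ]
0.16 482 [ 0.45  -0.419] [ 0.551 -0.36 ]
0.2 194 [ 0.451 -0.434] [ 0.538 -0.36 ]
0.24 520 [ 0.45 -0.44] [ 0.484 -0.36 ]
0.28 224 [ 0.45  -0.397] [ 0.486 -0.36 ]
0.32 281 [ 0.45  -0.396] [ 0.485 -0.36 ]
0.36 245 [ 0.45 -0.38] [ 0.483 -0.36 ]
0.4 251 [ 0.451 -0.378] [ 0.483 -0.36 ]
0.44 285 [ 0.45  -0.383] [ 0.485 -0.36 ]
0.48 349 [ 0.451 -0.397] [ 0.487 -0.36 ]
[ 0.37433641 -0.42332151  0.22672284] [ 0.48180244 -0.36008074  0.57572823]
```

View pics/s6.png

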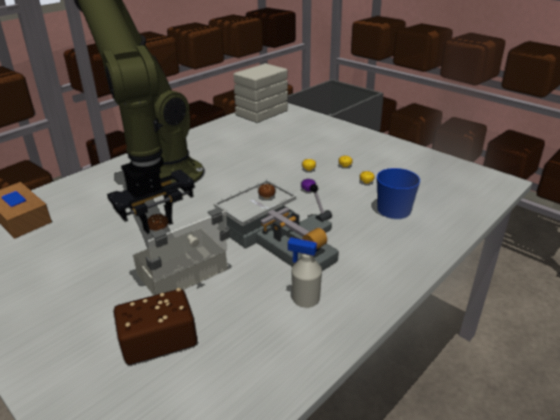

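The arm is high and clear, and the gripper is over the box with the mushroom at (155,222). I'll lower it in.

Emit:
step_arm --pt "-1 0.05 -0.002 -0.005 0" --pt "-1 0.1 -0.002 -0.005 0" --pt "-1 0.125 -0.002 -0.005 0" --pt "-1 0.134 -0.002 -0.005 0" --pt "-1 0.134 -0.002 -0.005 0"

```text
time_s: 33.4
tool_pos: [0.4516, -0.3496, 0.0125]
tool_rot: [-120.0, 89.9, -39.7]
force: [0.1, 0.8, 0.0]
grip_width: 0.0517
```

```bash
python3 -c "
from h import *
read_camera('wrist');read_camera('wrist'); plan(fr(BOX,BY,[-.015,-.042,.0]),BY+90); print(monitor.get_obs()['qpos'])"
```

```text
t 33.5 pos [ 0.4518 -0.3498  0.0129] rot [-124.58   89.8   -44.2 ] F [ 0.6  0.2 -0.7] w 0.0516
jaw 80.38 delta [0.0089 0.0063 0.003 ] turn 0.18
[ 80.67576874  30.67239192 -55.86961068 105.107113    29.31004133
  59.79823612  93.61888685]
```

Emit:
step_arm --pt "-1 0.004 0.006 0.003 0" --pt "-1 0.007 0.006 0.003 0" --pt "-1 0.007 0.006 0.003 0"

```text
time_s: 33.88
tool_pos: [0.4446, -0.3449, 0.0037]
tool_rot: [121.9, 90.0, -157.7]
force: [0.5, -0.1, -0.7]
grip_width: 0.051
```

Emit:
step_arm --pt "0.45 0 0 0 0" --pt "0.45 0 0 0 0" --pt "0.45 0 0 0 0" --pt "0.45 -0.03 0 0 0" --pt "0.45 -0.09 0 0 0" --pt "0.45 -0.15 0 0 0" --pt "0.45 -0.21 0 0 0" --pt "0.45 -0.24 0 0 0" --pt "0.45 -0.24 0 0 0"

```text
time_s: 35.0
tool_pos: [0.4464, -0.3454, 0.2464]
tool_rot: [-128.5, 89.7, -48.1]
force: [0.6, 0.3, 0.1]
grip_width: 0.0632
```

```bash
python3 -c "
from h import *
mush('scene'); mush('wrist'); plan([.468,.0117,.24],TY)"
```

```text
scene BROWN 0.72 [265. 192.] [0.4742 0.0066] r 0.0235 med [0.4786 0.0005] top 0.122 [78. 52. 34.]
scene       0.64 [309. 160.] [0.3531 0.3422] r 0.0224 med [0.3538 0.3374] top 0.0357 [160. 131.  27.]
scene       0.6 [367. 178.] [0.5522 0.4078] r 0.0262 med [0.5569 0.4011] top 0.0355 [157. 130.  37.]
scene       0.41 [306. 184.] [0.4371 0.2291] r 0.0272 med [0.4419 0.2239] top 0.0356 [76. 41. 96.]
wrist BROWN 0.78 [269. 190.] [ 0.4434 -0.3441] r 0.026 med [ 0.4412 -0.3436] top 0.0402 [124.  98.  76.]
t 35.2 pos [ 0.4441 -0.3444  0.2422] rot [ 59.24  89.86 139.65] F [-0.5 -0.2 -0.8] w 0.0629
jaw 80.41 delta [0.0027 0.0358 0.3551] turn 84.81
```

Emit:
step_arm --pt "0.6 0 0.004 0.04 10" --pt "0.6 0 0.008 0.08 20" --pt "0.6 0 0.012 0.12 30" --pt "0.6 0 0.016 0.16 40" --pt "0.6 0 0.02 0.2 50" --pt "0.6 0 0.024 0.24 60" --pt "0.6 0 0.03 0.3 70" --pt "0.6 0 0.036 0.355 80" --pt "0.6 0 0.036 0.355 84.8" --pt "0.6 0 0.036 0.355 84.8" --pt "0.6 0 0.036 0.355 84.8" --pt "0.6 0 0.036 0.355 84.8"

```text
time_s: 36.7
tool_pos: [0.4684, 0.0105, 0.2436]
tool_rot: [113.2, 89.9, 108.8]
force: [0.1, 0.9, 0.4]
grip_width: 0.0698
```

```bash
python3 -c "
from h import *
mush('wrist'); plan([.468,.0117,.085],TY)"
```

```text
wrist       0.85 [228.  11.] [0.4358 0.2358] r 0.0255 med [0.4361 0.2238] top 0.0364 [111.  76. 127.]
wrist BROWN 0.8 [271. 200.] [0.4676 0.0129] r 0.0259 med [0.4682 0.0155] top 0.1239 [105.  83.  66.]
t 36.8 pos [0.4685 0.0108 0.2437] rot [103.72  89.95  99.3 ] F [-0.1  0.5  0.3] w 0.0695
jaw -4.43 delta [ 0.1587  0.0008 -0.0005] turn -0.03
```

Emit:
step_arm --pt "0.6 0.05 0.001 0 0" --pt "0.6 0.1 0.001 0 0" --pt "0.6 0.14 0.001 0 0" --pt "0.6 0.158 0.001 0 0" --pt "0.6 0.158 0.001 0 0" --pt "-1 0.158 0.001 0 0" --pt "-1 0.158 0.001 0 0" --pt "-1 0.158 0.001 0 0" --pt "-1 0.158 0.001 0 0" --pt "-1 0.158 0.001 0 0" --pt "-1 0.158 0.001 0 0" --newtons 15

```text
time_s: 38.17
tool_pos: [0.4693, 0.0119, 0.0862]
tool_rot: [-24.4, 89.9, -28.8]
force: [0.5, -1.4, 4.4]
grip_width: 0.0514
```

Emit:
step_arm --pt "-1 -0.03 0 0 0" --pt "-1 -0.08 0 0 0" --pt "-1 -0.14 0 0 0" --pt "-1 -0.17 0 0 0" --pt "-1 -0.17 0 0 0"

```text
time_s: 38.8
tool_pos: [0.4698, 0.0121, 0.2574]
tool_rot: [-38.0, 89.8, -42.4]
force: [-0.2, -1.2, -0.2]
grip_width: 0.0512
```

```bash
python3 -c "
from h import *
plan(fr(BOX,BY,[-.015,.042,.0]),BY+90)"
```

```text
t 38.8 pos [0.4698 0.0121 0.2574] rot [-38.    89.75 -42.43] F [-0.2 -1.2 -0.2] w 0.0512
jaw -4.44 delta [ 0.2541 -0.2743  0.011 ] turn -84.64
```

Emit:
step_arm --pt "-1 0 -0.04 0 -10" --pt "-1 0 -0.08 0 -20" --pt "-1 0 -0.12 0 -30" --pt "-1 0 -0.16 0 -40" --pt "-1 0 -0.2 0.004 -50" --pt "-1 0 -0.24 0.008 -60" --pt "-1 0 -0.274 0.011 -70" --pt "-1 0 -0.274 0.011 -80" --pt "-1 0 -0.274 0.011 -84.6" --pt "-1 0.05 -0.274 0.011 -84.6" --pt "-1 0.1 -0.274 0.011 -84.6" --pt "-1 0.1 -0.274 0.011 -84.6"

```text
time_s: 40.3
tool_pos: [0.4551, -0.2591, 0.1507]
tool_rot: [56.5, 89.4, 136.8]
force: [-0.4, -0.4, -0.3]
grip_width: 0.0516
```

Emit:
step_arm --pt "-1 0 0 0 0" --pt "-1 0 0 0 0"

```text
time_s: 40.55
tool_pos: [0.46, -0.2622, 0.1577]
tool_rot: [-114.9, 89.8, -34.7]
force: [-0.6, 0.0, -1.2]
grip_width: 0.0512
```

```bash
python3 -c "
from h import *
plan(fr(BOX,BY,[-.015,.042,.004]),BY+90)"
```

```text
t 40.55 pos [ 0.46   -0.2622  0.1577] rot [-114.93   89.82  -34.71] F [-0.6  0.  -1.2] w 0.0512
jaw 80.22 delta [ 1.497e-01 -1.000e-04 -5.000e-04] turn 0.02
```

Emit:
step_arm --pt "-1 0.05 0 0 0" --pt "-1 0.1 0 0 0" --pt "-1 0.14 0 0 0" --pt "-1 0.152 0 0 0" --pt "-1 0.152 0 0 0" --pt "-1 0.152 0 0 0"

```text
time_s: 41.3
tool_pos: [0.4602, -0.2627, 0.0056]
tool_rot: [-118.4, 89.8, -38.2]
force: [0.0, 0.7, 0.6]
grip_width: 0.0515
```

Emit:
step_arm --pt "0.45 0 0 0 0" --pt "0.45 0 0 0 0" --pt "0.45 0 0 0 0" --pt "0.45 -0.03 0 0 0" --pt "0.45 -0.09 0 0 0" --pt "0.45 -0.15 0 0 0" --pt "0.45 -0.21 0 0 0" --pt "-1 -0.27 0 0 0" --pt "-1 -0.29 0 0 0" --pt "-1 -0.29 0 0 0"

```text
time_s: 42.55
tool_pos: [0.4595, -0.2621, 0.2953]
tool_rot: [-126.9, 89.8, -46.7]
force: [0.3, 0.7, 0.2]
grip_width: 0.0403
```

```bash
python3 -c "
from h import *
p,d,o=mush('wrist'); save('w7.png',p); p,d=read_camera('wrist'); X=cloud('wrist',d); st()
L=(X-BOX)@rot([0,0,BY])
for o_ in o: print(((np.r_[o_['c'],o_['top']]-BOX)@rot([0,0,BY])).round(4))
"
```

```text
wrist BROWN 0.98 [212. 182.] [ 0.4422 -0.3439] r 0.0261 med [ 0.4412 -0.3409] top 0.0391 [133. 104.  80.]
wrist BROWN 0.89 [260. 191.] [ 0.4637 -0.2806] r 0.0261 med [ 0.4613 -0.2796] top 0.0434 [131. 102.  78.]
wrist       0.33 [543. 228.] [0.5625 0.1094] r 0.0124 med [0.5617 0.1035] top 0.1084 [94. 92. 90.]
wrist       0.18 [266. 262.] [ 0.4976 -0.2645] r 0.0761 med [ 0.5514 -0.2654] top 0.1988 [150. 149. 143.]
t 42.7 pos [ 0.4578 -0.2615  0.2922] rot [ 66.26  89.86 146.47] F [-0.4 -0.4 -0.6] w 0.029
[-0.0192 -0.0407  0.0351]
[-0.0088  0.0253  0.0394]
[0.0222 0.4264 0.1044]
[0.022  0.047  0.1948]
```

View pics/w7.png

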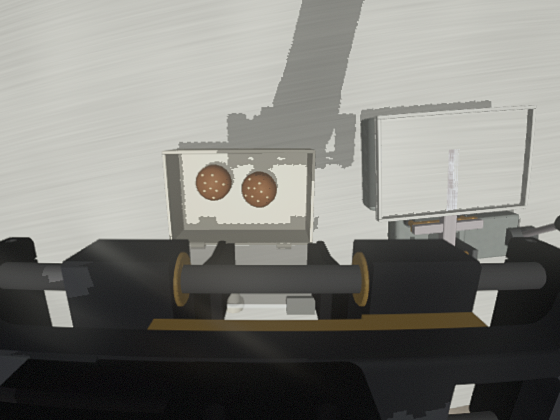

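Both mushrooms are in the box at (213,182) and (259,189), upright with caps up. Next is shutting the lid: closed fingers go behind it at lid y=+38 mm, between the knob and tab1.

```bash
python3 -c "
from h import *
p,d=read_camera('scene'); X=cloud('scene',d); L=(X-BOX)@rot([0,0,BY])
k=(L[...,2]>.09)&(L[...,2]<.2)&(abs(L[...,1])<.11)&(L[...,0]>.04)&(L[...,0]<.16)
for zz in np.arange(.09,.2,.02):
    s=L[k&(abs(L[...,2]-zz-.01)<.01)]; s2=s[abs(s[:,1]-.04)<.02]
    print(round(zz+.006,3),len(s),s[:,0].min().round(3),np.median(s[:,0]).round(3),s[:,0].max().round(3),'at y.04',len(s2), np.median(s2[:,0]).round(3) if len(s2) else '')
plan(fr(BOX,BY,[.130,.038,.16]),BY+90)
plan(fr(BOX,BY,[.130,.038,.15]),BY+90)"
```

```text
0.096 449 0.061 0.075 0.084 at y.04 90 0.075
0.116 496 0.057 0.078 0.087 at y.04 80 0.077
0.136 524 0.062 0.079 0.112 at y.04 85 0.079
0.156 538 0.076 0.082 0.111 at y.04 100 0.081
0.176 584 0.077 0.085 0.096 at y.04 121 0.083
0.196 185 0.065 0.081 0.093 at y.04 9 0.082
t 42.75 pos [ 0.4578 -0.2615  0.2921] rot [ 63.02  89.84 143.23] F [ 0.1 -0.   0.7] w 0.0251
jaw 80.21 delta [ 0.1277 -0.1481 -0.0053] turn 0.01
t 42.75 pos [ 0.4578 -0.2615  0.2921] rot [ 63.02  89.84 143.23] F [ 0.1 -0.   0.7] w 0.0251
jaw 80.21 delta [ 0.1377 -0.1481 -0.0053] turn 0.01
```

Emit:
step_arm --pt "-1 0 -0.05 -0.002 0" --pt "-1 0 -0.1 -0.004 0" --pt "-1 0 -0.148 -0.005 0" --pt "-1 0 -0.148 -0.005 0" --pt "-1 0.05 -0.148 -0.005 0" --pt "-1 0.1 -0.148 -0.005 0" --pt "-1 0.138 -0.148 -0.005 0" --pt "-1 0.138 -0.148 -0.005 0" --pt "-1 0.138 -0.148 -0.005 0"

```text
time_s: 43.88
tool_pos: [0.6039, -0.2922, 0.1574]
tool_rot: [-109.7, 89.9, -29.5]
force: [0.6, 0.2, 1.0]
grip_width: 0.0003
```

```bash
python3 -c "
from h import *
tips(); print(monitor.get_obs()['qpos'].round(1))
for q in ([.095,.038,.15],[.05,.038,.15],[.03,.038,.14]): plan(fr(BOX,BY,q),BY+90)"
```

```text
t 43.88 pos [ 0.6039 -0.2922  0.1574] rot [-109.67   89.9   -29.48] F [0.6 0.2 1. ] w 0.0003
blob [208 220  13  21 184] [ 0.613 -0.295  0.195] zmin [0.169 0.169 0.171 0.171] x 0.603 0.619 y -0.309 -0.28
[ 61.2  32.2 -53.8  82.7  26.1  78.   86.6]
t 43.92 pos [ 0.6045 -0.2921  0.1581] rot [-106.12   89.83  -25.93] F [-0.2  0.8  0.3] w 0.0004
jaw 80.19 delta [0.004  0.037  0.0001] turn -0.01
t 43.92 pos [ 0.6045 -0.2921  0.1581] rot [-106.12   89.83  -25.93] F [-0.2  0.8  0.3] w 0.0004
jaw 80.19 delta [0.0039 0.082  0.0001] turn -0.01
t 43.92 pos [ 0.6045 -0.2921  0.1581] rot [-106.12   89.83  -25.93] F [-0.2  0.8  0.3] w 0.0004
jaw 80.19 delta [1.38e-02 1.02e-01 1.00e-04] turn -0.01
```

Emit:
step_arm --pt "-1 0 0.035 0 0" --pt "-1 0.002 0.052 0 0" --pt "-1 0.003 0.066 0 0" --pt "-1 0.005 0.08 0 0" --pt "-1 0.009 0.093 0 0" --pt "-1 0.014 0.104 0 0" --pt "-1 0.022 0.116 0 0" --pt "-1 0.03 0.125 0 0" --pt "-1 0.03 0.125 0 0"

```text
time_s: 45.05
tool_pos: [0.4788, -0.2705, 0.1246]
tool_rot: [83.8, 89.9, 164.0]
force: [-0.4, 0.2, -0.2]
grip_width: 0.0007
```

```bash
python3 -c "
from h import *
st()
p,d=read_camera('scene'); save('s8.png',cv2.resize(p[150:330,90:330],(800,600),interpolation=cv2.INTER_CUBIC))"
```

```text
t 45.05 pos [ 0.4788 -0.2705  0.1246] rot [ 83.84  89.85 164.  ] F [-0.4  0.2 -0.2] w 0.0007
```

View pics/s8.png

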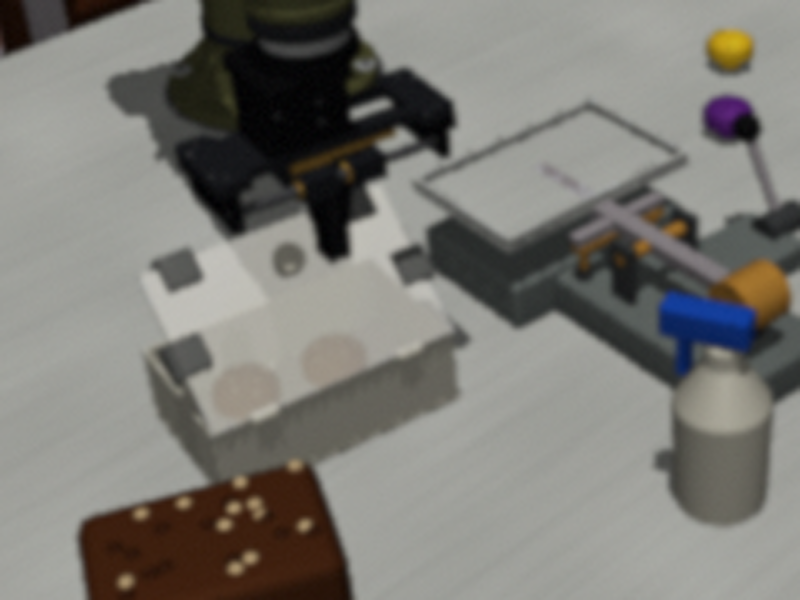

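The lid is at about 40° with the fingertip at (330,250), between the knob and the left front tab. I'll carry on down.

Emit:
step_arm --pt "-1 0.01 0.009 0 0" --pt "-1 0.02 0.017 0 0" --pt "-1 0.031 0.023 0 0" --pt "-1 0.043 0.028 0 0" --pt "-1 0.054 0.03 0 0" --pt "-1 0.064 0.031 0 0" --pt "-1 0.068 0.031 0 0" --pt "-1 0.068 0.031 0 0"

```text
time_s: 46.1
tool_pos: [0.4495, -0.2654, 0.0613]
tool_rot: [119.0, 89.7, -160.8]
force: [-13.9, 5.5, 34.8]
grip_width: 0.0005
```

```bash
cat >> h.py <<'E'
def lidpts():
    p,d=read_camera('scene'); X=cloud('scene',d); L=(X-BOX)@rot([0,0,BY]); st()
    for r in regions_of('scene','tab1'):
        q=L[r['pixels']&(d>0)]
        if len(q): 
            t=q[q[:,2]>np.percentile(q[:,2],97)-.012]
            print(round(r['p'],2),np.round(r['pixel']),np.median(t,0).round(4),'n',len(t))
    k=(abs(L[...,1])<.095)&(L[...,2]>.055)&(L[...,2]<.085)&(p.min(-1)>60)
    for a in np.arange(-.06,.06,.02):
        s=L[k&(L[...,0]>a)&(L[...,0]<a+.02)&(abs(abs(L[...,1])-.04)<.02)]
        if len(s)>3: print('lid x',round(a+.01,2),len(s),'z',np.median(s[:,2]).round(4))
    return p
E
python3 -c "
from h import *
lidpts()"
```

```text
t 46.15 pos [ 0.4495 -0.2654  0.0613] rot [ 120.44   89.72 -159.36] F [-13.4   5.2  35.9] w 0.0003
0.72 [143. 266.] [ 0.0082 -0.0922  0.0716] n 112
0.67 [212. 234.] [0.0088 0.0904 0.0709] n 82
0.63 [143. 250.] [-0.0517 -0.0724  0.0726] n 60
lid x -0.05 92 z 0.0638
lid x -0.03 102 z 0.0644
lid x -0.01 144 z 0.0646
lid x 0.01 150 z 0.0646
lid x 0.03 159 z 0.0649
lid x 0.05 157 z 0.0648
```

The lid is shut. Next are the tabs, starting with tab1.

Emit:
step_arm --pt "-1 -0.02 0 0 0" --pt "-1 -0.03 0 0 0" --pt "-1 -0.03 0 0 0"

```text
time_s: 46.58
tool_pos: [0.4503, -0.2657, 0.0881]
tool_rot: [-123.2, 89.9, -43.0]
force: [0.5, 0.7, 0.3]
grip_width: 0.0004
```

```bash
python3 -c "
from h import *
plan(fr(BOX,BY,[-.053,.072,.081]),BY+90)"
```

```text
t 46.58 pos [ 0.4503 -0.2657  0.0881] rot [-123.24   89.93  -43.05] F [0.5 0.7 0.3] w 0.0004
jaw 80.19 delta [0.0031 0.0285 0.0343] turn -0.01
```

Emit:
step_arm --pt "-1 0 0.028 0.034 0" --pt "-1 0 0.028 0.034 0" --pt "-1 0.012 0.028 0.034 0" --pt "-1 0.02 0.028 0.034 0" --pt "-1 0.024 0.028 0.034 0" --pt "-1 0.027 0.028 0.034 0" --pt "-1 0.027 0.028 0.034 0"

```text
time_s: 47.45
tool_pos: [0.428, -0.2278, 0.063]
tool_rot: [114.6, 89.8, -165.2]
force: [-9.3, 2.9, 27.5]
grip_width: 0.0007
```

Emit:
step_arm --pt "-1 -0.025 0 0 0" --pt "-1 -0.045 0 0 0" --pt "-1 -0.045 0 -0.05 0" --pt "-1 -0.045 0 -0.1 0" --pt "-1 -0.045 0 -0.144 0" --pt "-1 -0.045 0 -0.144 0" --pt "-1 -0.045 0 -0.144 0"

```text
time_s: 48.32
tool_pos: [0.4039, -0.3681, 0.1051]
tool_rot: [2.3, 89.9, 82.5]
force: [-0.4, 0.3, 0.0]
grip_width: 0.0008
```

```bash
python3 -c "
from h import *
plan(fr(BOX,BY,[-.053,-.072,.057]),BY+90)"
```

```text
t 48.33 pos [ 0.4039 -0.3681  0.1051] rot [ 2.33 89.88 82.54] F [-0.4  0.3  0. ] w 0.0008
jaw 80.22 delta [ 0.0441  0.0003 -0.001 ] turn 0.02
```

Emit:
step_arm --pt "-1 0.02 0 -0.001 0" --pt "-1 0.03 0 -0.001 0" --pt "-1 0.037 0 -0.001 0" --pt "-1 0.042 0 -0.001 0" --pt "-1 0.044 0 -0.001 0" --pt "-1 0.044 0 -0.001 0"

```text
time_s: 49.08
tool_pos: [0.4033, -0.3693, 0.0635]
tool_rot: [93.5, 89.9, 173.7]
force: [-5.9, 6.1, 15.9]
grip_width: 0.0003
```

Emit:
step_arm --pt "-1 -0.025 0 0 0" --pt "-1 -0.045 0 0 0" --pt "-1 -0.045 -0.03 -0.01 0" --pt "-1 -0.045 -0.058 -0.019 0" --pt "-1 -0.045 -0.058 -0.019 0"

```text
time_s: 49.7
tool_pos: [0.4591, -0.3991, 0.1071]
tool_rot: [-72.9, 89.9, 7.4]
force: [-1.0, -1.1, -0.1]
grip_width: 0.0005
```

```bash
python3 -c "
from h import *
plan(fr(BOX,BY,[.006,-.091,.057]),BY+90)"
```

```text
t 49.7 pos [ 0.4591 -0.3991  0.1071] rot [-72.86  89.87   7.37] F [-1.  -1.1 -0.1] w 0.0005
jaw 80.23 delta [0.0461 0.001  0.0012] turn 0.03
```

Emit:
step_arm --pt "-1 0.02 0.001 0.001 0" --pt "-1 0.032 0.001 0.001 0" --pt "-1 0.039 0.001 0.001 0" --pt "-1 0.044 0.001 0.001 0" --pt "-1 0.046 0.001 0.001 0" --pt "-1 0.046 0.001 0.001 0"

```text
time_s: 50.45
tool_pos: [0.4553, -0.3972, 0.0635]
tool_rot: [110.4, 89.8, -169.4]
force: [-9.6, 5.7, 19.2]
grip_width: 0.0001
```

Emit:
step_arm --pt "-1 -0.025 0 0 0" --pt "-1 -0.045 0 0 0" --pt "-1 -0.045 0 0.06 0" --pt "-1 -0.045 0 0.12 0" --pt "-1 -0.045 0 0.18 0" --pt "-1 -0.045 0 0.182 0" --pt "-1 -0.045 0 0.182 0"

```text
time_s: 51.32
tool_pos: [0.4877, -0.2187, 0.1062]
tool_rot: [-155.6, 89.9, -75.4]
force: [-0.7, -0.8, 0.4]
grip_width: 0.0008
```

```bash
python3 -c "
from h import *
plan(fr(BOX,BY,[.006,.091,.057]),BY+90)"
```

```text
t 51.33 pos [ 0.4877 -0.2187  0.1062] rot [-155.63   89.91  -75.4 ] F [-0.7 -0.8  0.4] w 0.0008
jaw 80.23 delta [ 0.0452 -0.0016  0.0007] turn 0.03
```

Emit:
step_arm --pt "-1 0.02 -0.001 0.001 0" --pt "-1 0.032 -0.001 0.001 0" --pt "-1 0.039 -0.001 0.001 0" --pt "-1 0.044 -0.001 0.001 0" --pt "-1 0.045 -0.001 0.001 0" --pt "-1 0.045 -0.001 0.001 0"

```text
time_s: 52.08
tool_pos: [0.4875, -0.218, 0.0633]
tool_rot: [125.5, 89.7, -154.4]
force: [-12.0, 1.6, 26.4]
grip_width: 0.0004
```

Emit:
step_arm --pt "-1 -0.025 0 0 0" --pt "-1 -0.08 0 0 0" --pt "-1 -0.14 0 0 0" --pt "-1 -0.2 0 0 0" --pt "-1 -0.25 0.02 0 0" --pt "-1 -0.25 0.02 0 0"

```text
time_s: 52.82
tool_pos: [0.4706, -0.2144, 0.3145]
tool_rot: [-126.1, 89.6, -46.0]
force: [-0.7, -1.2, -0.5]
grip_width: 0.0006
```

```bash
python3 -c "
from h import *
p=lidpts(); save('s9.png',cv2.resize(p[150:330,100:340],(800,600),interpolation=cv2.INTER_CUBIC))
p,d=read_camera('wrist'); X=cloud('wrist',d); L=(X-BOX)@rot([0,0,BY]); save('w9.png',p)
for n,(a,b) in dict(t1=(-.055,.072),t2=(-.055,-.072),t3=(.005,.091),t4=(.005,-.091)).items():
    k=(abs(L[...,0]-a)<.008)&(abs(L[...,1]-b)<.009); 
    if k.sum(): print(n,k.sum(),np.median(L[k],0).round(4),p[k].mean(0).round())
k=(abs(L[...,0]+.0)<.03)&(abs(abs(L[...,1])-.045)<.02)&(L[...,2]>.05); print('lid z',k.sum(),np.median(L[k][:,2]) if k.any() else '')
for r in regions_of('wrist','mushroom1'): print('m',r['p'],r['pixel'],np.median(L[r['pixels']&(d>0)],0).round(3))
"
```

```text
t 52.88 pos [ 0.4697 -0.2144  0.3121] rot [-133.27   89.77  -53.13] F [ 0.3 -0.7 -0.9] w 0.0003
0.62 [212. 240.] [0.0079 0.0923 0.0656] n 72
0.52 [193. 230.] [-0.0529  0.0728  0.066 ] n 25
0.5 [141. 267.] [ 0.0071 -0.0951  0.0667] n 92
0.27 [266. 206.] [0.0069 0.2832 0.0894] n 748
lid x -0.05 123 z 0.0639
lid x -0.03 141 z 0.0641
lid x -0.01 142 z 0.0644
lid x 0.01 152 z 0.0648
lid x 0.03 152 z 0.065
lid x 0.05 163 z 0.0651
t1 3303 [-0.0523  0.0721  0.4066] [58. 59. 58.]
t2 158 [-0.0547 -0.072   0.0673] [143. 143. 137.]
t3 142 [0.005  0.0913 0.0674] [148. 148. 143.]
t4 138 [ 0.0048 -0.0906  0.0672] [141. 141. 136.]
lid z 2466 0.06537933240374545
m 0.89 [546.7, 114.9] [-0.124  0.515  0.024]
```

View pics/s9.png

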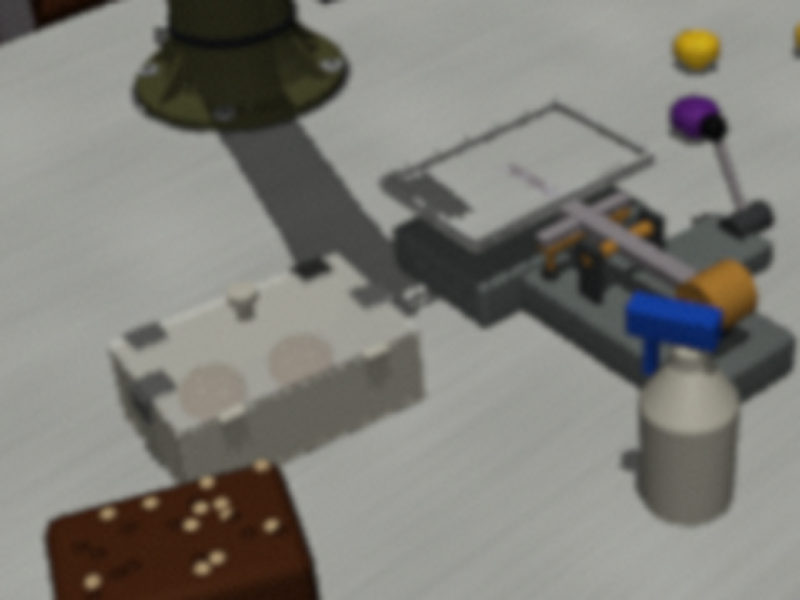

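The lid is flat, all four tabs sit about 2 mm proud (fully in), and both mushrooms show through it at crop (213,390) and (300,358). One last check of the lever and the tray.

```bash
python3 -c "
from h import *
p,d=read_camera('top'); X=cloud('top',d);x,y,z=X[...,0],X[...,1],X[...,2]
k=(z>.095)&(z<.13)&(x>.5)&(x<.68)&(y>.085)&(y<.14); q=X[k]; print('knob',k.sum(),q.mean(0),(q.min(0)+q.max(0))/2)
L=(X-TRAY)@rot([0,0,TY])
for a in (-.04,0,.04):
    k=(abs(L[...,0]-a)<.01)&(abs(L[...,1]-.05)<.04); print('tray z',a,np.median(z[k]))
st(); env.sign_off()"
```

```text
knob 89 [0.56069874 0.11207075 0.11728806] [0.56169252 0.11282032 0.11519967]
tray z -0.04 0.08689631968701916
tray z 0 0.08669353700089566
tray z 0.04 0.08707298674183606
t 53.08 pos [ 0.4684 -0.2137  0.3091] rot [ 54.13  89.85 134.35] F [ 0.6  0.7 -0.1] w 0.0003
the job is handed in; nothing more can be done
```

The job is done and handed in at 53 s of the 210 s allowed. Both brown mushrooms were weighed and packed in the white box, and the lid is shut with all four tabs pressed. The sign-off gives no verdict, so what follows rests on my own checks.

- **Weighing:** Only two brown mushrooms were in view. I put both in the arrested tray and pushed the lever to its stop. The mushroom tops sank about 11 mm. I then pushed the lever back to its stop.
- **Packing:** I moved both mushrooms into the box, shut the lid and pressed each tab with 16–28 N.

**Last checks:**
- The lever knob is back where it started, within 1 mm.
- The tray is level at 0.087 m.
- The lid is flat, with both mushrooms visible through it.
- Tabs 2 to 4 stand about 2 mm proud in the wrist view, which means fully in. The wrist view of tab 1 was blocked by the gripper, but the scene camera shows it at the same height and the fingers pressed it to the same depth.
- I never touched the spray bottle, pail or grow block.

**What disagreed:**
- **TCP height:** The reported height reads about 27 mm lower than the real one. Because of this the first grasp closed on nothing, and the mushroom was not disturbed. I worked from the camera depth after that.
- **Second mushroom:** It ended up about 17 mm from where I released it in the box. It is still well inside.

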